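Set up the hardness bench for the next batch

ROBOT

A 6-joint arm with a two-finger parallel gripper is mounted at the origin on the work surface. World frame = base frame: x ahead of the robot, y to its left, z up, the work surface at z = 0. Lengths are in mm, angles in rad, forces in N, time in s.
With the tool pointing down it reaches from about 250 to 725 mm from the base axis. Payload 9.7 kg.
Tool frame: the origin (TCP) lies at the very end of the fingers, on their centre line; the grasp point (between the pads) lies 19 mm behind it; z points along the fingers, y is the direction in which the jaws open and shut (so a half turn about z gives the same grasp; the last joint's range is limited). The gripper opens to 85 mm and grips with 20 to 120 N. Pads are 22 mm wide; open, the fingers measure 114 mm over their backs; the gripper's body (76 mm by 85 mm) begins 54 mm behind the grasp point. The pads swing forward as they close: fully open they stand 13 mm farther back than shut.
Start: joints at [1.162, 0.087, 0.176, 1.66, 0, 1.571], TCP at [218.627, 504.677, 231.284] pointing down, gripper open.
Joint ranges: [-3.13, 3.13], [-0.85, 1.81], [-1.15, 1.24], [-2.2, 2.28], [-1.44, 1.52], [-3.14, 3.14]. Speed limits (rad/s): [2.22, 2.22, 2.57, 3.14, 3.14, 3.14].

INTERFACE

Orientations are given as a unit quaternion [x, y, z, w].
In Python, from workcell import monitor, optics, job gives the robot as it stands.
- The arm moves only by the tool carry_out, never from a script. Its arguments are lists of equal length, an entry for each row: "travel": the shift along the world's x, y, z in m, a list of three; "twist": the turn about the world's z in degrees. In form: {"travel": [[tx, ty, tz], ...], "twist": [twist, ...]}. A call has 1 to 10 rows; each row shifts and turns the commanded pose from where the row before left it; what a row does not reach is not made up. A row lasts 1/10 s, in which the tool goes at most 50 mm and 8.59 degrees, less where a joint would pass 70% of its speed; a pose out of reach is approached as far as the arm can. A call with a gripper value outside its range is refused whole. "gripper" is the closure, from 0 (fully open) to 1 (shut), set as the call begins (left out, the last holds). The fingers move at their own pace and stop on an object; the grip force is fixed at half the most. Time passes only in rows, so rows that do not move let the fingers close. It gives the time, the measured TCP pose, the force and the opening at its end, in the units of the state.
- monitor.read_state(): the state, without advancing time (a new reading comes with each control period).
- optics.snapshot(name): name is "scene" or "top" or "wrist"; returns a dict with "image" (384x512x3 uint8, red, green, blue), "fx", "fy", "cx", "cy" (pixels), "pose" (4x4, takes a point from camera to world coordinates). Camera axes: x right, y down, z forward; pixel columns grow to the right and rows downward; lengths in mm; the calibration is good to about 2 mm. A picture is of the moment at which its call begins. There is no depth.
- job.close_job(): hands the job in, once; it reports no verdict.
The state is a dict: "t": time; "joint_positions": joint angles; "joint_vel": joint speeds; "joint_torque": joint torques, N m; "position": TCP position; "tool_rot": TCP orientation; "ft_force": force on the tool from outside, world axes, zero at the start; "ft_torque": the same for the moment, N m; "grip_width": finger opening in mm.
Only numpy, scipy, OpenCV 4.12 (cv2) and the standard library are available. Lean on these libraries where they do the work, as an engineer would, in place of code of your own. Each camera call takes 0.05 s, during which the arm holds its last target. There are 200 camera calls.

TASK

Get the hardness bench ready: take the dust plug out of the taper socket and leave it in the grey tray, stand the steel anvil upright, taper fully down in the socket, and then throw the clamp lever beside it all the way over. Also turn every specimen carrier over so that its polished face with the black mounts is up, and lay each one inside a drawn rectangle of its own on the white slab, its long side along the rectangle's long side. Leave the bottle, beaker, mouse and round test block where they are.

Things in the scene. Friction and masses are not known exactly. Their poses are not given: they have to be found in the camera images.
- carrier_a: flat aluminium specimen carrier, a rectangular plate 40 mm (its x) by 50 mm (its y) by 16 mm thick (its z), 90 g. Origin at its centre. Its z axis points out of the plain back; the other (-z) face is the polished one and shows two black round specimen mounts with small steel squares. It starts flat on the bench with the plain back up. It stands safely on a 16 mm edge. Two or three of the carriers are present.
- carrier_b: flat aluminium specimen carrier, a rectangular plate 40 mm (its x) by 50 mm (its y) by 16 mm thick (its z), 90 g. Origin at its centre. Its z axis points out of the plain back; the other (-z) face is the polished one and shows two black round specimen mounts with small steel squares. It starts flat on the bench with the plain back up. It stands safely on a 16 mm edge. Two or three of the carriers are present.
- carrier_c: flat aluminium specimen carrier, a rectangular plate 40 mm (its x) by 50 mm (its y) by 16 mm thick (its z), 90 g. Origin at its centre. Its z axis points out of the plain back; the other (-z) face is the polished one and shows two black round specimen mounts with small steel squares. It starts flat on the bench with the plain back up. It stands safely on a 16 mm edge. Two or three of the carriers are present.
- anvil: steel taper-shank anvil, 82 mm long, 0.3 kg, starts lying on one flat of its square body on the bench. Origin at the centre of the small end of the taper; z runs along its axis towards the square head. It has a round taper from 14 mm diameter at z = 0 to 26 mm at z = 40 mm, then a 28 mm square body (flats facing its x and y) from z = 40 to 82 mm.
- plug: black plastic dust plug, 30 g, in the socket at the start. Origin at the centre of the underside of its 36 mm round flange (5 mm thick), z up; above it a 20 mm square grip (flats facing its x and y) up to z = 29 mm; below it a loose stem 17 mm across, to z = -22 mm.
- socket: fixed white block 80 x 80 mm, 45 mm tall, with a round steel tapered bore, open upward, that matches the anvil's taper. Origin at the centre of its underside. The clamp lever stands beside it, on its -y side.
- socket_mouth (a point): centre of the socket's bore at its rim, 46 mm above the bench; z up. The seated anvil stands upright with its small end about 35 mm below this point and its square body about 5 mm above the rim.
- lever (a joint): clamp lever beside the socket, in rad: near 0 = open, leaning towards the socket's -x; swings towards the socket's +x to its stop at 1.0 = clamped. Light friction; it stays where it is left.
- lever_tip (a point): the black ball at the tip of the clamp lever's thin grey arm, about 100 mm above the bench; the arm is 80 mm long and swings in the socket's x-z plane.
- dish: fixed grey open plastic tray, 100 x 100 mm, 22 mm tall, 4 mm walls and floor; origin at the centre of its underside.
- slab: fixed white inspection slab 110 mm (x) by 280 mm (y), 12 mm thick, with three drawn rectangles in a row along its y; origin at the centre of its underside.
- bay0 (a point): centre of drawn rectangle 0 on the slab's top, 12 mm above the bench; the rectangle is 58 mm along the slab's x and 68 mm along its y. Rectangles lie 88 mm apart.
- bay1 (a point): centre of drawn rectangle 1 on the slab's top, 12 mm above the bench; the rectangle is 58 mm along the slab's x and 68 mm along its y. Rectangles lie 88 mm apart.
- bay2 (a point): centre of drawn rectangle 2 on the slab's top, 12 mm above the bench; the rectangle is 58 mm along the slab's x and 68 mm along its y. Rectangles lie 88 mm apart.
- ethanol: clear plastic bottle with white cap, 60 mm across, 150 mm tall, stands on the bench and is to be left alone; origin at the centre of its underside.
- beaker: glass beaker, 70 mm across, 80 mm tall, stands on the bench and is to be left alone; origin at the centre of its underside.
- mouse: black computer mouse, 60 mm across, 30 mm tall, stands on the bench and is to be left alone; origin at the centre of its underside.
- testblock: round steel hardness test block, 60 mm across, 14 mm tall, stands on the bench and is to be left alone; origin at the centre of its underside.
There are look-alikes about, which are no part of the job. What is shaped like the carrier_a but green or turquoise is not meant.

How it is judged (in metres and radians):
On the way, in this order (a step that is already met when the one before it is completed fails the run):
1. the dust plug is out of the socket (horizontal distance between plug and socket_mouth above 0.06 m), for 0.2 s.
2. the anvil stands seated in the socket with the lever still open (horizontal distance between anvil and socket_mouth below 0.006 m and angle between anvil's own z axis and vertical below 0.06 rad and z of anvil in the frame of socket_mouth below -0.031 m and value of joint lever below 0.6 rad), for 0.3 s.
3. the clamp lever is thrown over with the anvil seated (horizontal distance between anvil and socket_mouth below 0.006 m and angle between anvil's own z axis and vertical below 0.06 rad and z of anvil in the frame of socket_mouth below -0.031 m and value of joint lever above 0.85 rad), for 0.2 s.
At the end, for the whole second after the job is handed in: Anvil upright (0.06 rad), centred within 6 mm, small end 31 mm or more below the rim; lever past 0.85 rad; plug in the tray; each carrier at rest on the slab, polished face up (0.1 rad), within 13 mm of a rectangle's centre, long side within 0.25 rad of the slab's y (all of step 3 and x of plug in the frame of dish between -0.046 and 0.046 m and y of plug in the frame of dish between -0.046 and 0.046 m and height (world z) of plug below 0.035 m and (horizontal distance between carrier_a and bay0 below 0.013 m or horizontal distance between carrier_a and bay1 below 0.013 m or horizontal distance between carrier_a and bay2 below 0.013 m) and angle between each of carrier_a, carrier_b, carrier_c's own z axis and vertical above 3.04 rad and angle between the y axis of each of carrier_a, carrier_b, carrier_c and the y axis of slab, either way round below 0.25 rad and z of each of carrier_a, carrier_b, carrier_c in the frame of slab below 0.024 m and linear speed of each of carrier_a, carrier_b, carrier_c below 0.02 m/s and (horizontal distance between carrier_b and bay0 below 0.013 m or horizontal distance between carrier_b and bay1 below 0.013 m or horizontal distance between carrier_b and bay2 below 0.013 m) and (horizontal distance between carrier_c and bay0 below 0.013 m or horizontal distance between carrier_c and bay1 below 0.013 m or horizontal distance between carrier_c and bay2 below 0.013 m)); the robot touches nothing.
It fails at once if the ethanol is disturbed (moved over 30 mm) (distance of ethanol from where it was at the start of the episode above 0.03 m).
It fails at once if the beaker is disturbed (moved over 30 mm) (distance of beaker from where it was at the start of the episode above 0.03 m).
It fails at once if the mouse is disturbed (moved over 30 mm) (distance of mouse from where it was at the start of the episode above 0.03 m).
It fails at once if the testblock is disturbed (moved over 30 mm) (distance of testblock from where it was at the start of the episode above 0.03 m).
Of carrier_a, carrier_b, carrier_c only 2 to 3 are there at a start; the rules pass over those that are not, and their reading is None.
At some moment in a run one of carrier_a, carrier_b, carrier_c may be knocked a few centimetres aside while the robot is not near it.
Once in a run the grip may slacken for a moment while it holds something.
It also fails if it takes over 210 s, if anything falls off the work surface, if the arm or the gripper's body presses on something with over 40 N, if the wrist force passes 120 N, or if a joint passes its speed limit or range.

## Working session

There is one attempt and no reset: what is moved stays moved. The work goes in short steps, Python scripts to look and compute and a tool call to move; the robot and the scene stay as the last step left them, time stands still between calls to the robot, and variables do not carry over. Pictures are saved under pics/ and viewed, about 12 in all and at most 16, crops included, and the job is handed in when it is done.

Besides the shell and the picture viewer there is one more tool, called after ">>>" as a command line: name --pt "numbers of a row" for each row, then --argument value for the rest. carry_out: Moves the arm, as the interface text tells. Its arguments: {"type":"object","properties":{"travel":{"type":"array","items":{"type":"array","items":{"type":"number"}}},"twist":{"type":"array","items":{"type":"number"}},"gripper":{"type":"number"}},"required":["travel","twist"]}

```bash
mkdir -p pics; cat > h.py <<'E'
import numpy as np, cv2
from workcell import monitor, optics, job
def snap(name, out=None, crop=None, scale=1):
    s=optics.snapshot(name); im=s["image"][:,:,::-1].copy()
    np.savez('last_%s.npz'%name, **{k:np.array(v) for k,v in s.items()})
    if out:
        if crop: x0,y0,x1,y1=crop; im=im[y0:y1,x0:x1]
        if scale!=1: im=cv2.resize(im,None,fx=scale,fy=scale,interpolation=cv2.INTER_CUBIC)
        cv2.imwrite('pics/'+out,im)
    return s
def world(s,u,v,z):
    P=np.array(s["pose"]); d=P[:3,:3]@np.array([(u-s["cx"])/s["fx"],(v-s["cy"])/s["fy"],1.])
    o=P[:3,3]; return o+d*(z-o[2])/d[2]
def pix(s,p):
    P=np.array(s["pose"]); c=P[:3,:3].T@(np.array(p)-P[:3,3]); return s["fx"]*c[0]/c[2]+s["cx"], s["fy"]*c[1]/c[2]+s["cy"]
def load(name): return np.load('last_%s.npz'%name)
E
python3 - <<'E'
from h import *
np.set_printoptions(precision=3,suppress=True)
for n in("top","scene"):
    s=snap(n,n+"1.png",scale=1.56); print(n,s["fx"],s["cx"],s["cy"],s["pose"])
st=monitor.read_state();print(st)
E
```

```text
top 360.40238982445857 253.07401458697086 194.81480779924038 [[   0.014   -0.998    0.053  495.003]
 [  -0.999   -0.016   -0.028   15.085]
 [   0.029   -0.052   -0.998 1155.744]
 [   0.       0.       0.       1.   ]]
scene 454.73687242819335 252.94002368936913 196.36013780267677 [[   0.471    0.563   -0.679 1443.078]
 [   0.882   -0.312    0.353 -474.47 ]
 [  -0.013   -0.766   -0.643  900.793]
 [   0.       0.       0.       1.   ]]
{'t': 0.1, 'joint_positions': array([ 1.162,  0.087,  0.175,  1.66 , -0.   ,  1.571]), 'joint_vel': array([ 0.   , -0.001,  0.005, -0.002, -0.001,  0.001]), 'joint_torque': array([ -0.   , -52.156,  46.565,   0.016,   0.   ,  -0.   ]), 'position': array([218.545, 504.515, 230.66 ]), 'tool_rot': array([ 0.203,  0.979, -0.001, -0.   ]), 'ft_force': array([ 0.018, -0.379, -0.373]), 'ft_torque': array([ 0.015,  0.019, -0.007]), 'grip_width': 85.43403417449956}
```

View pics/top1.png

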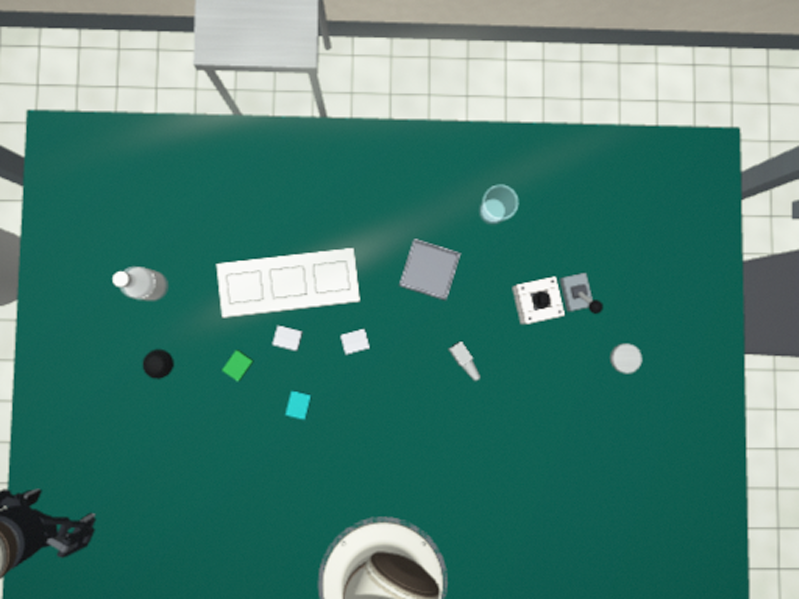

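View pics/scene1.png

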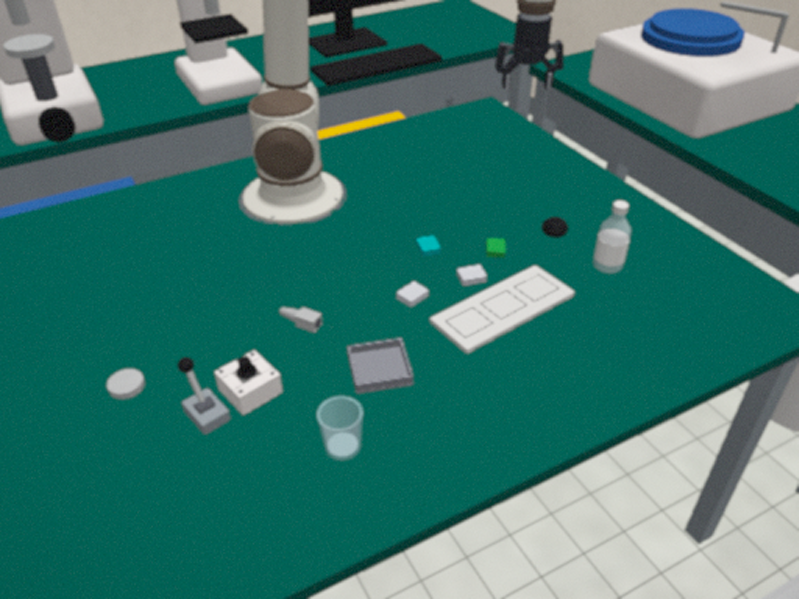

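Top view (799 px picture): white carriers at (287,338) and (355,341). Look-alikes: green (237,365) and turquoise (298,405), plus the drawn bays, which I exclude. The anvil is at (465,361), plug/socket (541,300), lever ball (596,307), tray (430,269), slab (288,283). There is also a round test block (627,358), which is no target. So two carriers are present.

```bash
python3 - <<'E'
from h import *
np.set_printoptions(precision=1,suppress=True)
s=load("top"); im=s["image"][:,:,::-1]
a=cv2.resize(im[130:260,130:260],None,fx=4.6,fy=4.6,interpolation=cv2.INTER_CUBIC)
b=cv2.resize(im[130:260,280:420],None,fx=4.6,fy=4.6,interpolation=cv2.INTER_CUBIC)
cv2.imwrite('pics/ca.png',np.ascontiguousarray(a)); cv2.imwrite('pics/cb.png',b)
k=1.5625
for n,u,v,z in [("carL",287,338,16),("carR",355,341,16),("anvhead",460,351,28),("anvtip",478,379,14),("plugtop",541,300,75),("ball",596,307,100),("dish",430,269,4),("slab",288,283,12),("bayL",245,288,12),("bayM",288,282,12),("bayR",332,277,12),("test",627,358,14),("mouse",157,364,20),("beaker",493,210,0),("bottle",150,285,0)]:
    print(n,world(s,u/k,v/k,z))
E
```

```text
carL [484.3 200.2  16. ]
carR [480.2  63.7  16. ]
anvhead [ 463.4 -147.3   28. ]
anvtip [ 406.9 -186.3   14. ]
plugtop [ 565.4 -297.2   75. ]
ball [ 552.1 -395.1  100. ]
dish [630.2 -87.3   4. ]
slab [595.6 201.6  12. ]
bayL [584.  287.9  12. ]
bayM [597.6 201.7  12. ]
bayR [609.4 112.9  12. ]
test [ 453.4 -492.2   14. ]
mouse [429.2 455.1  20. ]
beaker [ 756.6 -217.9    0. ]
bottle [587.8 482.7   0. ]
```

View pics/cb.png

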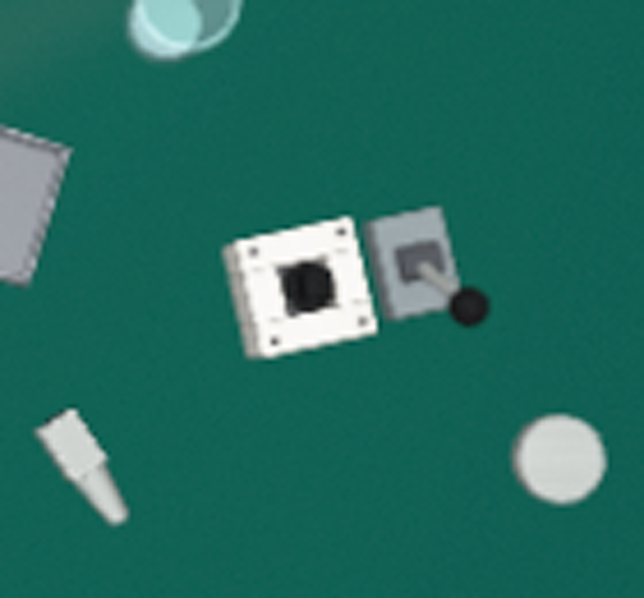

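View pics/ca.png

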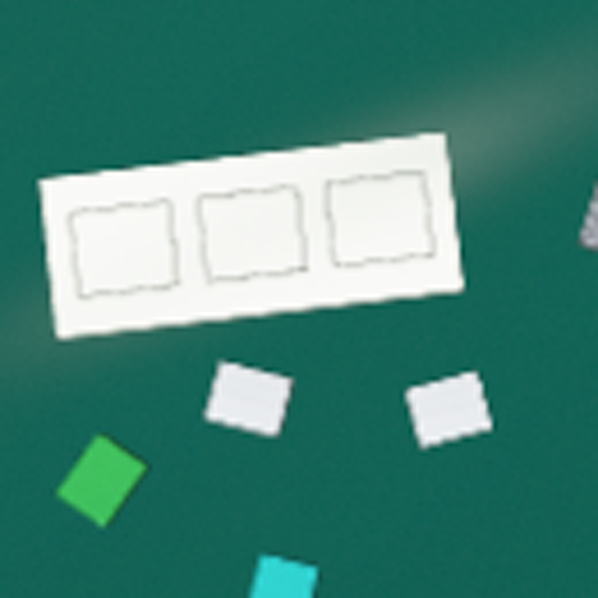

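Crop cb: socket top corners (230,245),(350,217),(377,330),(255,355), plug (308,288), ball (468,307). The anvil head end is (37,432)-(72,408) and its tip (120,522). Crop ca: both carriers are plain white. Left corners are (219,362),(291,378),(277,436),(205,420); right corners (407,390),(478,372),(492,428),(422,447). Bays are at (125,249),(252,235),(381,219). The green and turquoise ones are left out.

```bash
python3 - <<'E'
from h import *
np.set_printoptions(precision=1,suppress=True)
s=load("top"); k=4.6
def W(pts,z,o): return np.array([world(s,u/k+o,v/k+130,z) for u,v in pts])
def rep(n,pts,z,o):
    w=W(pts,z,o); d=lambda i,j:(w[j]-w[i])[:2]
    print(n,w.mean(0)[:2],"edges",[(round(float(np.linalg.norm(d(i,(i+1)%4))),1),round(float(np.degrees(np.arctan2(d(i,(i+1)%4)[1],d(i,(i+1)%4)[0]))),1)) for i in range(4)])
rep("socket",[(237,243),(350,217),(377,330),(260,355)],45,280)
rep("carL",[(219,362),(291,378),(277,436),(205,420)],16,130)
rep("carR",[(407,390),(478,372),(492,428),(422,447)],16,130)
rep("slab",[(40,180),(444,133),(463,291),(59,338)],12,130)
for n,p in(("L",(125,249)),("M",(252,235)),("R",(381,219))): print(n,W([p],12,130))
h=W([(37,432),(72,408)],28,280);t=W([(120,520)],10,280)
print("anvil",h,t,np.degrees(np.arctan2(*(h.mean(0)-t[0])[1::-1])), np.linalg.norm((h.mean(0)-t[0])[:2]))
print("plug",W([(308,286)],75,280),"ball",W([(468,307)],100,280),"pivot",W([(415,262)],30,280))
E
```

```text
socket [ 566.7 -306.8] edges [(79.4, -76.2), (78.6, -166.5), (81.7, 102.8), (77.2, 11.8)]
carL [483.  199.5] edges [(50.3, -101.7), (40.6, 167.8), (50.2, 78.3), (40.5, -12.1)]
carR [478.   61.8] edges [(50.1, -74.9), (39.5, -165.0), (49.5, 106.0), (40.3, 15.8)]
slab [595.6 199.9] edges [(279.2, -82.2), (110.5, -172.1), (277.9, 97.6), (109.6, 8.5)]
L [[584.6 286.7  12. ]]
M [[595.7 200.2  12. ]]
R [[608.3 111.8  12. ]]
anvil [[ 465.4 -127.3   28. ]
 [ 482.  -151.    28. ]] [[ 405.1 -187.6   10. ]] 35.23127233774765 83.9634151346038
plug [[ 564.9 -299.4   75. ]] ball [[ 551.4 -396.   100. ]] pivot [[ 585.5 -386.6   30. ]]
```

>>> carry_out --pt "0.025 -0.04 0" --pt "0.025 -0.04 0" --pt "0.025 -0.04 0" --pt "0.025 -0.04 0" --pt "0.025 -0.04 0" --pt "0.025 -0.04 0" --pt "0.025 -0.04 0" --pt "0.025 -0.04 0" --pt "0.02 -0.04 0" --pt "0.02 -0.04 0" --twist '[-2.7,-2.7,-2.7,-2.7,-2.7,-2.7,-2.7,-2.7,-2.7,-2.7]'

```text
t: 1.1
position: [459.1, 102.8, 231.1]
tool_rot: [0.427, 0.904, -0.0, -0.0]
ft_force: [1.2, 1.0, 0.3]
grip_width: 85.2
```

>>> carry_out --pt "0.015 -0.04 0" --pt "0.015 -0.04 0" --pt "0.015 -0.04 0" --pt "0.01 -0.04 0" --pt "0.01 -0.04 0" --pt "0.01 -0.04 0" --pt "0.01 -0.04 0" --pt "0.01 -0.04 0" --pt "0.006 -0.04 0" --pt "0.006 -0.045 0" --twist '[-2.7,-2.7,-2.7,-2.7,-2.7,-2.7,-2.7,-2.7,-2.7,-2.7]'

```text
t: 2.1
position: [565.7, -301.6, 230.9]
tool_rot: [0.626, 0.78, 0.0, -0.0]
ft_force: [0.3, 0.2, -0.0]
grip_width: 85.3
```

```bash
cat >> h.py <<'E'
def st():
    s=monitor.read_state(); q=s["tool_rot"]; from scipy.spatial.transform import Rotation as R
    y=R.from_quat(q).as_matrix()[:,1]; a=np.degrees(np.arctan2(y[1],y[0]))
    print("t %.1f pos %s jawyaw %.1f F %s w %.1f j6 %.2f"%(s["t"],np.round(s["position"],1),a,np.round(s["ft_force"],1),s["grip_width"],s["joint_positions"][5]))
E
python3 - <<'E'
from h import *
st(); s=snap("wrist","w1.png",scale=1.5); print(s["fx"],s["pose"])
E
```

```text
t 2.1 pos [ 565.7 -301.6  230.9] jawyaw 12.5 F [ 0.3  0.2 -0. ] w 85.3 j6 0.86
301.69687425896643 [[ 9.76541641e-01  2.03856456e-01  6.93467328e-02  5.47070068e+02]
 [ 2.15326456e-01 -9.23053292e-01 -3.18758745e-01 -2.18907135e+02]
 [-9.70298104e-04  3.26213374e-01 -9.45295664e-01  3.73074290e+02]
 [ 0.00000000e+00  0.00000000e+00  0.00000000e+00  1.00000000e+00]]
```

View pics/w1.png

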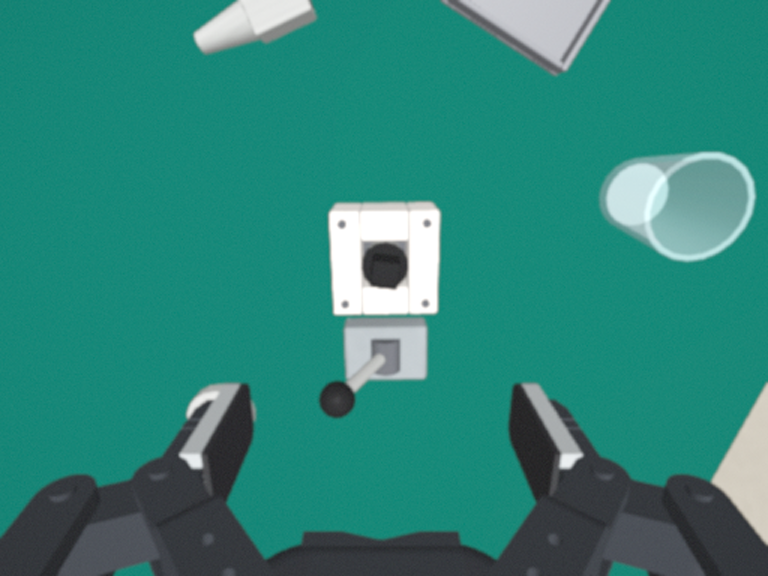

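Wrist view: plug flange is centred near (385,266), block top corners (330,207),(438,207),(440,315),(333,315), ball (337,399).

```bash
python3 - <<'E'
from h import *
np.set_printoptions(precision=1,suppress=True)
s=load("wrist"); im=s["image"][:,:,::-1]; c=im[130:220,210:305].astype(float)
c=255*(c/255)**0.45
cv2.imwrite('pics/plug.png',cv2.resize(c,None,fx=6,fy=6,interpolation=cv2.INTER_CUBIC).clip(0,255))
W=lambda u,v,z:world(s,u/1.5,v/1.5,z)
print("flange",W(385,266,51),"ball",W(337,399,100), "screws",np.mean([W(342,224,45),W(427,223,45),W(425,303,45),W(345,304,45)],axis=0))
d=W(427,223,45)-W(342,224,45);print(np.degrees(np.arctan2(d[1],d[0])),np.linalg.norm(d))
E
```

```text
flange [ 569.4 -305.9   51. ] ball [ 554.4 -393.2  100. ] screws [ 569.4 -306.6   45. ]
13.121745491453211 61.89022494984626[ WARN:0@0.529] global loadsave.cpp:1063 imwrite_ Unsupported depth image for selected encoder is fallbacked to CV_8U.
```

View pics/plug.png

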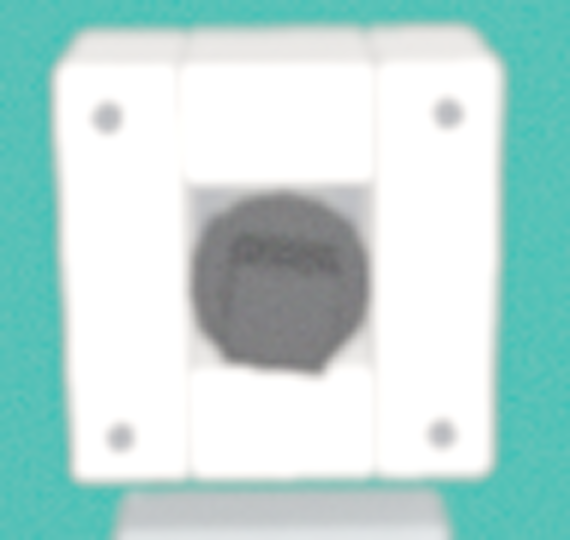

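Grip yaw is about 5.5°, plug centre ≈ (569,-306).

>>> carry_out --pt "0.003 -0.0045 -0.02" --pt "0 0 -0.04" --pt "0 0 -0.04" --pt "0 0 -0.04" --pt "0 0 -0.025" --pt "0 0 -0.01" --pt "0 0 0" --twist '[-3.5,-3.5,0,0,0,0,0]' --gripper 0

```text
t: 2.85
position: [567.9, -304.4, 54.9]
tool_rot: [0.672, 0.741, -0.0, -0.001]
ft_force: [-0.9, 0.5, 0.9]
grip_width: 85.2
```

>>> carry_out --pt "0 0 0" --pt "0 0 0" --pt "0 0 0" --pt "0 0 0" --pt "0 0 0" --pt "0 0 0" --pt "0 0 0" --pt "0 0 0" --twist '[0,0,0,0,0,0,0,0]' --gripper 1

```text
t: 3.65
position: [569.1, -305.1, 57.2]
tool_rot: [0.672, 0.741, 0.0, 0.001]
ft_force: [-0.4, -0.6, 5.3]
grip_width: 18.7
```

>>> carry_out --pt "0 0 0.01" --pt "0 0 0.02" --pt "0 0 0.03" --pt "0 0 0.03" --pt "0 0 0" --twist '[0,0,0,0,0]'

```text
t: 4.15
position: [570.0, -305.6, 151.6]
tool_rot: [0.672, 0.741, 0.001, 0.003]
ft_force: [0.6, 0.3, 0.7]
grip_width: 18.4
```

>>> carry_out --pt "0.005 0.018 0" --pt "0.01 0.04 0" --pt "0.01 0.04 0" --pt "0.01 0.04 0" --pt "0.01 0.04 0" --pt "0.01 0.03 0" --pt "0.005 0.01 -0.01" --pt "0 0 -0.04" --pt "0 0 -0.04" --pt "0 0 -0.02" --twist '[0,0,0,0,0,0,0,0,0,0]'

```text
t: 5.15
position: [627.1, -86.2, 33.1]
tool_rot: [0.672, 0.741, -0.001, -0.001]
ft_force: [-9.3, 3.1, 52.2]
grip_width: 18.6
```

>>> carry_out --pt "0 0 0" --pt "0 0 0" --twist '[0,0]'

```text
t: 5.35
position: [627.7, -86.7, 34.9]
tool_rot: [0.672, 0.741, -0.001, -0.001]
ft_force: [-0.2, -0.0, -0.6]
grip_width: 18.9
```

>>> carry_out --pt "0 0 0" --pt "0 0 0" --pt "0 0 0" --pt "0 0 0" --twist '[0,0,0,0]' --gripper 0.3

```text
t: 5.75
position: [628.7, -86.9, 36.3]
tool_rot: [0.672, 0.741, 0.0, 0.0]
ft_force: [0.2, 0.6, 0.0]
grip_width: 59.4
```

>>> carry_out --pt "0 0 0.03" --pt "0 0 0.05" --pt "0 0 0.05" --pt "0 0 0.05" --pt "-0.04 -0.01 0.005" --pt "-0.04 -0.01 0" --pt "-0.04 -0.015 0" --pt "-0.04 -0.015 0" --twist '[0,0,0,0,-4,-4,-4,-4]' --gripper 0

```text
t: 6.55
position: [467.2, -137.1, 221.3]
tool_rot: [0.769, 0.639, 0.0, 0.0]
ft_force: [-0.4, -0.6, 0.4]
grip_width: 85.5
```

```bash
python3 - <<'E'
from h import *
np.set_printoptions(precision=1,suppress=True)
st(); s=snap("wrist","w2.png",scale=1.5)
E
```

```text
t 6.5 pos [ 467.2 -137.1  221.3] jawyaw -10.6 F [-0.4 -0.6  0.4] w 85.5 j6 1.47
```

View pics/w2.png

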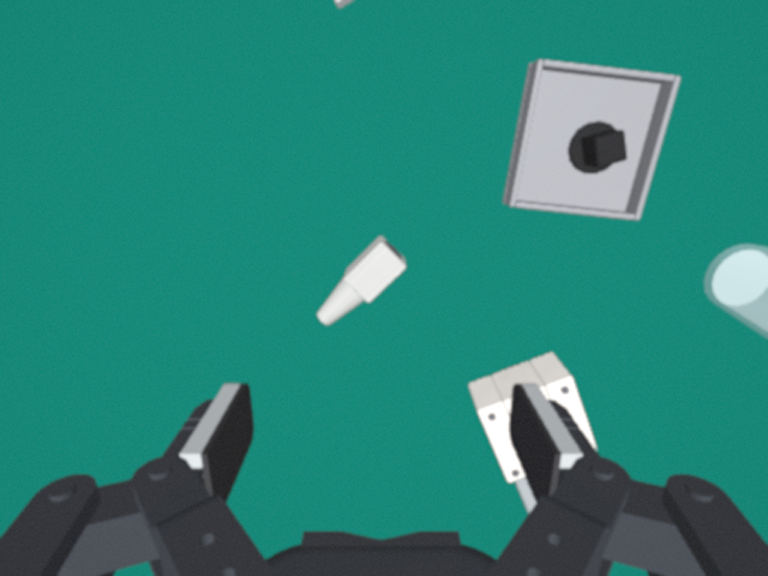

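The plug stands in the tray at (598,148). The anvil's top flat has corners (381,241),(405,267),(369,302),(345,277), with the tip at (324,320).

```bash
python3 - <<'E'
from h import *
np.set_printoptions(precision=1,suppress=True)
s=load("wrist"); W=lambda u,v,z:world(s,u/1.5,v/1.5,z)
c=[W(381,241,28),W(405,267,28),W(369,302,28),W(345,277,28)]
for i in range(4): d=c[(i+1)%4]-c[i]; print(c[i],np.linalg.norm(d),np.degrees(np.arctan2(d[1],d[0])))
t=W(324,320,14); h=(c[0]+c[1])/2; d=h-t; print("head end",h,"tip",t,np.linalg.norm(d[:2]),np.degrees(np.arctan2(d[1],d[0])))
E
```

```text
[ 468.9 -126.7   28. ] 27.47488537093818 -58.38367241803788
[ 483.3 -150.1   28. ] 40.02051679555429 -144.85406556237322
[ 450.6 -173.2   28. ] 27.664576565448627 121.15075197250007
[ 436.3 -149.5   28. ] 39.784909169895435 34.89451364122248
head end [ 476.1 -138.4   28. ] tip [ 409.3 -186.9   14. ] 82.56617266168533 35.98078271935858
```

>>> carry_out --pt "0.002 -0.006 -0.02" --pt "0 0 -0.03" --pt "0 0 -0.03" --pt "0 0 -0.03" --pt "0 0 -0.03" --pt "0 0 -0.03" --pt "0 0 -0.03" --pt "0 0 -0.014" --pt "0 0 -0.003" --pt "0 0 0" --twist '[-8,-8,-8,-8,-8,-4,0,0,0,0]'

```text
t: 7.6
position: [471.0, -142.9, 5.0]
tool_rot: [0.952, 0.306, 0.0, 0.0]
ft_force: [0.0, -0.4, 0.5]
grip_width: 85.6
```

>>> carry_out --pt "0 0 0" --pt "0 0 0" --pt "0 0 0" --pt "0 0 0" --pt "0 0 0" --pt "0 0 0" --twist '[0,0,0,0,0,0]' --gripper 0.64

```text
t: 8.2
position: [470.6, -142.8, 4.3]
tool_rot: [0.952, 0.306, 0.0, 0.0]
ft_force: [0.0, 0.8, -0.6]
grip_width: 30.6
```

>>> carry_out --pt "0 0 0" --pt "0 0 0" --pt "0 0 0" --twist '[0,0,0]' --gripper 0.68

```text
t: 8.5
position: [470.7, -142.8, 4.4]
tool_rot: [0.952, 0.306, 0.0, 0.0]
ft_force: [0.2, 0.6, 2.3]
grip_width: 27.5
```

```bash
python3 - <<'E'
from h import *
st()
E
```

```text
t 8.5 pos [ 470.7 -142.8    4.4] jawyaw -54.4 F [0.2 0.6 2.3] w 27.5 j6 2.23
```

>>> carry_out --pt "0 0 0.005" --pt "0 0 0.005" --pt "0 0 0.005" --pt "0 0 0.005" --pt "0 0 0.005" --pt "0 0 0.005" --pt "0 0 0" --pt "0 0 0" --twist '[0,0,0,0,0,0,0,0]'

```text
t: 9.3
position: [470.7, -142.9, 34.3]
tool_rot: [0.952, 0.305, 0.0, 0.0]
ft_force: [-0.1, 0.0, -3.5]
grip_width: 27.9
```

```bash
python3 - <<'E'
from h import *
st(); a=snap("wrist")["image"][200:360,150:400,::-1]; b=snap("scene")["image"][160:240,150:260,::-1]
a=cv2.resize(a,(500,320),interpolation=2); b=cv2.resize(b,(440,320),interpolation=2)
cv2.imwrite('pics/an1.png',np.hstack([a[:,:340+20],b]))
E
```

```text
t 9.3 pos [ 470.7 -142.9   34.3] jawyaw -54.4 F [-0.1  0.  -3.5] w 27.9 j6 2.23
```

View pics/an1.png

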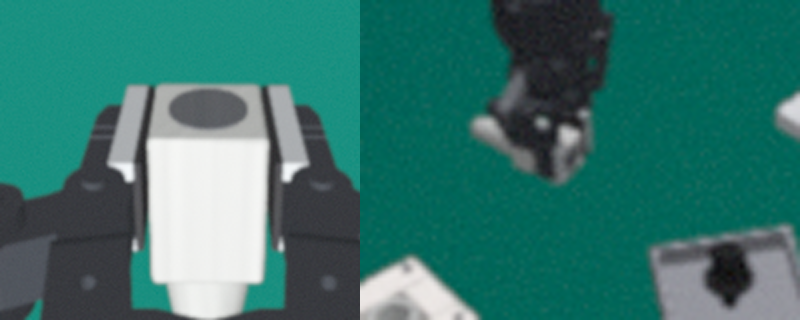

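>>> carry_out --pt "0 0 0" --pt "0 0 0" --twist '[0,0]' --gripper 0.673

```text
t: 9.6
position: [470.5, -142.8, 34.1]
tool_rot: [0.952, 0.305, -0.0, -0.0]
ft_force: [-0.9, -0.3, -1.5]
grip_width: 27.8
```

```bash
python3 - <<'E'
from h import *
st(); print(np.round(monitor.read_state()["ft_torque"],3))
E
```

```text
t 9.6 pos [ 470.5 -142.8   34.1] jawyaw -54.4 F [-0.9 -0.3 -1.5] w 27.8 j6 2.23
[-0.045  0.125  0.015]
```

>>> carry_out --pt "0 0 0" --pt "0 0 0" --twist '[0,0]' --gripper 0.67

```text
t: 9.8
position: [470.8, -142.9, 34.5]
tool_rot: [0.952, 0.305, 0.0, 0.0]
ft_force: [-0.3, 0.1, -0.5]
grip_width: 27.8
```

```bash
python3 - <<'E'
from h import *
st(); print(np.round(monitor.read_state()["ft_torque"],3))
E
```

```text
t 9.8 pos [ 470.8 -142.9   34.5] jawyaw -54.4 F [-0.3  0.1 -0.5] w 27.8 j6 2.23
[-0.024  0.009 -0.003]
```

```bash
python3 - <<'E'
from h import *
a=snap("wrist")["image"][190:384,130:400,::-1]; b=snap("scene")["image"][160:240,150:260,::-1]
cv2.imwrite('pics/an2.png',np.hstack([cv2.resize(a,(445,320),interpolation=2),cv2.resize(b,(440,320),interpolation=2)[:,:350]]))
E
```

```text
(no output)
```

View pics/an2.png

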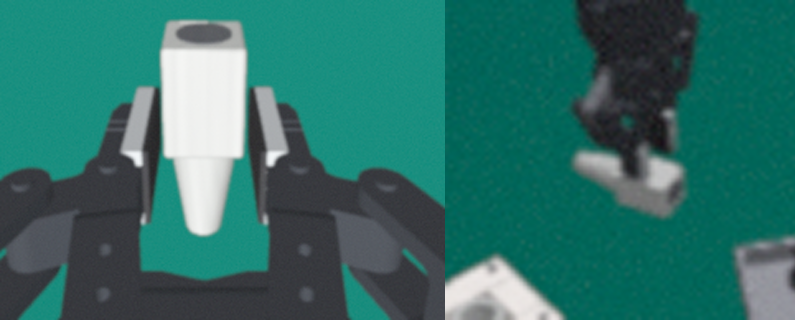

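View an2: after slackening, the anvil dropped flat with no swing. Its top face is now (165,48)-(243,48)-(245,157)-(163,157) in the left crop. I'll use a firm grip and tilt it over the socket rim instead.

```bash
python3 - <<'E'
from h import *
np.set_printoptions(precision=1,suppress=True)
s=load("wrist"); W=lambda u,v,z:world(s,130+u/1.648,190+v/1.648,z)
c=[W(163,48,28),W(244,48,28),W(245,157,28),W(162,157,28)]
for i in range(4): d=c[(i+1)%4]-c[i]; print(c[i],np.linalg.norm(d),np.degrees(np.arctan2(d[1],d[0])))
t=W(203,232,14);print(t, np.mean(c,axis=0)); st()
E
```

```text
[ 478.5 -120.2   28. ] 26.350980773079044 -54.49191560028027
[ 493.8 -141.6   28. ] 41.84595932541902 -142.4800690041584
[ 460.6 -167.1   28. ] 29.28304648381692 125.50130695474007
[ 443.6 -143.3   28. ] 41.842286191366995 33.50432878096773
[ 414.3 -181.9   14. ] [ 469.1 -143.1   28. ]
t 9.9 pos [ 470.8 -142.9   34.5] jawyaw -54.4 F [ 0.8 -0.1  0.5] w 28.4 j6 2.23
```

>>> carry_out --pt "0 0 0" --pt "-0.0035 -0.0025 0" --pt "0 0 -0.015" --pt "0 0 -0.015" --pt "0 0 0" --twist '[0,0,0,0,0]' --gripper 0.5

```text
t: 10.4
position: [465.5, -144.9, 1.5]
tool_rot: [0.952, 0.305, -0.002, -0.001]
ft_force: [-1.2, 0.3, 0.1]
grip_width: 43.0
```

>>> carry_out --pt "0 0 0" --pt "0 0 0" --pt "0 0 0" --pt "0 0 0" --pt "0 0 0" --pt "0 0 0" --twist '[0,0,0,0,0,0]' --gripper 1

```text
t: 11.0
position: [467.1, -145.3, 4.3]
tool_rot: [0.952, 0.306, 0.0, 0.0]
ft_force: [0.3, -0.8, -2.0]
grip_width: 26.9
```

>>> carry_out --pt "0 0 0.01" --pt "0 0 0.03" --pt "0 0 0.04" --pt "0 0 0.04" --pt "0 0 0" --twist '[0,0,0,0,0]'

```text
t: 11.5
position: [469.6, -146.1, 130.8]
tool_rot: [0.952, 0.306, 0.004, 0.003]
ft_force: [1.2, -0.5, -3.3]
grip_width: 26.7
```

```bash
python3 - <<'E'
from h import *
st(); print(np.round(monitor.read_state()["ft_torque"],3))
E
```

```text
t 11.5 pos [ 469.6 -146.1  130.8] jawyaw -54.4 F [ 1.2 -0.5 -3.3] w 26.7 j6 2.22
[-0.046 -0.035 -0.006]
```

>>> carry_out --pt "0.01 -0.035 -0.005" --pt "0.01 -0.035 -0.005" --pt "0.01 -0.035 -0.005" --pt "0.01 -0.035 -0.01" --pt "0.008 -0.033 -0.01" --pt "0 0 -0.02" --pt "0 0 -0.01" --pt "0 0 0" --pt "0 0 0" --twist '[-4.5,-4.5,-4.5,-4.5,-4.6,0,0,0,0]'

```text
t: 12.4
position: [515.1, -317.7, 59.8]
tool_rot: [0.994, 0.113, 0.0, -0.0]
ft_force: [0.8, 0.1, -2.2]
grip_width: 26.4
```

```bash
python3 - <<'E'
from h import *
np.set_printoptions(precision=1,suppress=True)
st(); s=snap("wrist"); cv2.imwrite('pics/an3.png',cv2.resize(s["image"][100:384,100:420,::-1],None,fx=2,fy=2,interpolation=2))
S=np.array([569,-306.]);xs=np.array([.974,.225]);ys=np.array([-.225,.974])
for a,b in((-40,40),(-40,-40),(40,40)): p=S+a*xs+b*ys; u,v=pix(s,[*p,45]); print(a,b,(u-100)*2,(v-100)*2)
E
```

```text
t 12.4 pos [ 515.1 -317.7   59.8] jawyaw -77.0 F [ 0.8  0.1 -2.2] w 26.4 j6 2.36
-40 40 170.9212340656203 239.56947798430474
-40 -40 453.31970246117965 239.3821554907678
40 40 146.0955211659507 -66.78439925764508
```

View pics/an3.png

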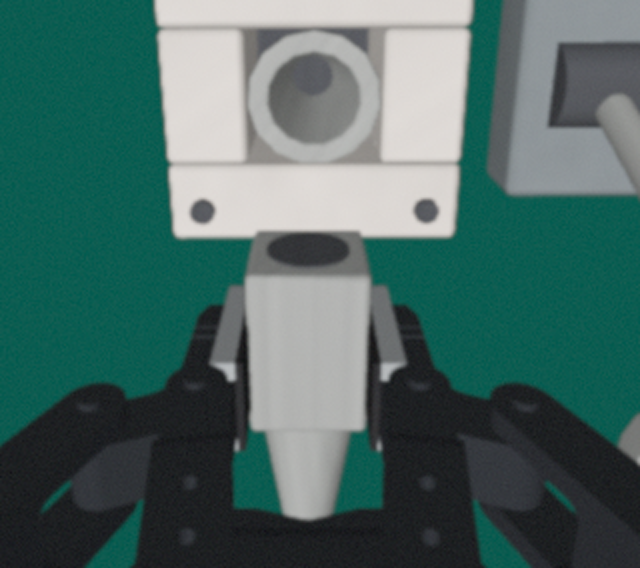

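The block edge is where predicted (row ~238) and the bore ring is at (313,97).

>>> carry_out --pt "0 0 -0.006" --pt "0 0 -0.003" --pt "0 0 -0.002" --pt "0 0 -0.002" --pt "0 0 -0.002" --pt "0 0 -0.002" --pt "0 0 0" --twist '[0,0,0,0,0,0,0]'

```text
t: 13.15
position: [515.2, -318.2, 48.7]
tool_rot: [0.994, 0.113, 0.002, 0.001]
ft_force: [-19.3, 10.6, 42.3]
grip_width: 27.0
```

```bash
cat >> h.py <<'E'
def headband(s):
    g=cv2.cvtColor(np.array(s["image"]),cv2.COLOR_RGB2GRAY)[200:380,253].astype(int); print(g[::4].tolist())
E
python3 - <<'E'
from h import *
np.set_printoptions(precision=1,suppress=True)
st(); print(np.round(monitor.read_state()["ft_torque"],3))
s=load("wrist")
for p in((313,97),(314,97)): print(world(s,100+p[0]/2,100+p[1]/2,46))
print("screwmid",(world(s,100+203/2,100+211/2,45)+world(s,100+426/2,100+210/2,45))/2)
headband(s); headband(snap("wrist"))
E
```

```text
t 13.2 pos [ 515.2 -318.2   48.7] jawyaw -77.0 F [-19.3  10.6  42.3] w 27.0 j6 2.36
[2.6 3.4 0.3]
[ 569.7 -306.    46. ]
[ 569.8 -306.2   46. ]
screwmid [ 538.7 -313.6   45. ]
[219, 217, 217, 217, 96, 53, 54, 53, 63, 118, 179, 182, 181, 181, 181, 180, 182, 182, 180, 180, 181, 180, 179, 180, 180, 180, 180, 180, 179, 175, 176, 175, 175, 175, 176, 176, 176, 176, 176, 175, 78, 22, 28, 29, 28]
[219, 218, 218, 218, 102, 53, 52, 53, 53, 114, 175, 181, 180, 180, 180, 181, 180, 181, 182, 180, 182, 179, 179, 179, 179, 178, 179, 179, 180, 173, 175, 176, 176, 175, 176, 175, 176, 176, 176, 174, 77, 27, 30, 31, 29]
```

>>> carry_out --pt "0 0 0" --pt "0 0 0" --twist '[0,0]' --gripper 0.72

```text
t: 13.4
position: [515.2, -318.2, 48.6]
tool_rot: [0.994, 0.113, 0.002, 0.001]
ft_force: [-19.4, 9.9, 41.4]
grip_width: 26.8
```

```bash
python3 - <<'E'
from h import *
st(); headband(snap("wrist"))
E
```

```text
t 13.4 pos [ 515.2 -318.2   48.6] jawyaw -77.0 F [-19.4   9.9  41.4] w 26.8 j6 2.36
[219, 219, 219, 218, 102, 53, 53, 54, 56, 114, 177, 180, 180, 181, 180, 180, 181, 180, 179, 181, 179, 179, 180, 179, 179, 178, 179, 180, 180, 173, 175, 176, 176, 174, 175, 177, 176, 176, 177, 176, 77, 28, 31, 29, 31]
```

>>> carry_out --pt "0 0 0" --pt "0 0 0" --twist '[0,0]' --gripper 0.695

```text
t: 13.65
position: [515.2, -318.2, 48.6]
tool_rot: [0.994, 0.113, 0.002, 0.001]
ft_force: [-19.8, 11.0, 40.8]
grip_width: 27.0
```

```bash
python3 - <<'E'
from h import *
st(); headband(snap("wrist"))
E
```

```text
t 13.7 pos [ 515.2 -318.2   48.6] jawyaw -77.0 F [-19.8  11.   40.8] w 27.0 j6 2.36
[220, 218, 218, 218, 103, 54, 52, 52, 56, 113, 176, 181, 182, 180, 181, 180, 181, 179, 181, 180, 180, 179, 179, 180, 179, 180, 179, 180, 180, 172, 176, 176, 177, 174, 176, 176, 176, 175, 176, 176, 77, 25, 26, 32, 25]
```

>>> carry_out --pt "0 0 0" --pt "0 0 0" --twist '[0,0]' --gripper 0.685

```text
t: 13.9
position: [515.2, -318.2, 48.6]
tool_rot: [0.994, 0.113, 0.002, 0.001]
ft_force: [-19.3, 10.7, 41.3]
grip_width: 26.8
```

```bash
python3 - <<'E'
from h import *
st(); headband(snap("wrist"))
E
```

```text
t 13.9 pos [ 515.2 -318.2   48.6] jawyaw -77.0 F [-19.3  10.7  41.3] w 26.8 j6 2.36
[219, 219, 217, 217, 105, 54, 53, 50, 54, 114, 177, 181, 181, 182, 180, 180, 180, 180, 180, 179, 180, 179, 180, 181, 180, 180, 180, 178, 179, 173, 175, 176, 175, 175, 175, 176, 175, 175, 176, 175, 76, 26, 27, 30, 33]
```

The full grip resists 0.6 N·m, and the closure command acts nearly on/off. I'll set the anvil down and regrip with a small pad overlap near the shoulder for a longer lever.

>>> carry_out --pt "0 0 0.015" --pt "-0.025 -0.006 0" --pt "-0.025 -0.006 0" --pt "0 0 -0.02" --pt "0 0 -0.02" --pt "0 0 -0.008" --pt "0 0 -0.004" --pt "0 0 0" --twist '[0,0,0,0,0,0,0,0]' --gripper 1

```text
t: 14.75
position: [465.2, -330.2, 5.3]
tool_rot: [0.994, 0.113, -0.0, -0.0]
ft_force: [0.3, -0.8, -2.9]
grip_width: 27.3
```

>>> carry_out --pt "0 0 0" --pt "0 0 0" --pt "0 0 0" --twist '[0,0,0]' --gripper 0.5

```text
t: 15.05
position: [465.7, -330.6, 6.2]
tool_rot: [0.994, 0.113, 0.001, 0.001]
ft_force: [0.8, -0.1, -0.2]
grip_width: 42.7
```

>>> carry_out --pt "0 0 0.011" --pt "-0.008 -0.0018 0" --pt "-0.0075 -0.0018 0" --pt "0 0 0" --pt "0 0 0" --twist '[0,0,0,0,0]'

```text
t: 15.55
position: [449.2, -334.0, 16.2]
tool_rot: [0.994, 0.113, -0.0, -0.0]
ft_force: [0.4, -0.3, -0.1]
grip_width: 42.3
```

>>> carry_out --pt "0 0 0" --pt "0 0 0" --pt "0 0 0" --pt "0 0 0" --pt "0 0 0" --twist '[0,0,0,0,0]' --gripper 1

```text
t: 16.05
position: [449.7, -334.1, 16.5]
tool_rot: [0.994, 0.113, 0.0, 0.0]
ft_force: [-2.2, -0.7, 4.6]
grip_width: 26.0
```

>>> carry_out --pt "0 0 0.01" --pt "0 0 0.02" --pt "0 0 0.03" --pt "0 0 0" --twist '[0,0,0,0]'

```text
t: 16.45
position: [451.2, -334.8, 80.3]
tool_rot: [0.994, 0.113, 0.002, 0.002]
ft_force: [0.9, -0.3, -3.0]
grip_width: 26.0
```

```bash
python3 - <<'E'
from h import *
st(); s=snap("wrist"); headband(s); cv2.imwrite('pics/an4.png',cv2.resize(s["image"][100:384,100:420,::-1],None,fx=2,fy=2,interpolation=2))
E
```

```text
t 16.4 pos [ 451.2 -334.8   80.3] jawyaw -77.0 F [ 0.9 -0.3 -3. ] w 26.0 j6 2.28
[184, 184, 183, 182, 184, 184, 182, 182, 182, 183, 182, 182, 182, 182, 181, 182, 183, 183, 175, 180, 179, 177, 178, 177, 180, 178, 180, 180, 178, 180, 179, 178, 75, 68, 65, 68, 65, 67, 67, 68, 41, 26, 31, 30, 34]
```

View pics/an4.png

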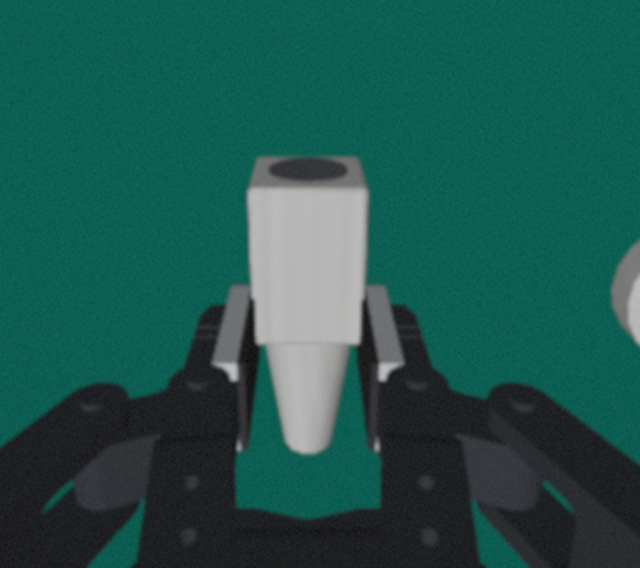

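The pads hold the body at the shoulder (row ~335) with the head projecting about 40 mm.

>>> carry_out --pt "0.026 0.006 0" --pt "0.0255 0.006 0" --pt "0 0 -0.008" --pt "0 0 0" --pt "0 0 -0.004" --pt "0 0 -0.003" --pt "0 0 -0.003" --pt "0 0 -0.003" --pt "0 0 0" --twist '[0,0,0,0,0,0,0,0,0]'

```text
t: 17.4
position: [499.5, -323.0, 58.1]
tool_rot: [0.994, 0.112, -0.0, 0.001]
ft_force: [-15.1, 1.1, 20.2]
grip_width: 25.7
```

```bash
python3 - <<'E'
from h import *
st(); headband(snap("wrist"))
E
```

```text
t 17.4 pos [ 499.5 -323.    58.1] jawyaw -77.1 F [-15.1   1.1  20.2] w 25.7 j6 2.34
[176, 182, 182, 181, 181, 180, 181, 180, 181, 180, 180, 180, 180, 180, 180, 180, 179, 179, 171, 177, 175, 175, 173, 175, 177, 177, 177, 177, 177, 177, 170, 65, 66, 71, 67, 64, 66, 69, 70, 67, 36, 29, 27, 28, 27]
```

>>> carry_out --pt "0 0 -0.003" --pt "0 0 -0.003" --pt "0 0 -0.003" --pt "0 0 0" --twist '[0,0,0,0]'

```text
t: 17.85
position: [498.9, -323.1, 49.9]
tool_rot: [0.994, 0.112, -0.001, 0.001]
ft_force: [-21.4, 1.8, 27.1]
grip_width: 26.0
```

```bash
python3 - <<'E'
from h import *
st(); headband(snap("wrist"))
E
```

```text
t 17.9 pos [ 498.9 -323.1   49.9] jawyaw -77.1 F [-21.4   1.8  27.1] w 26.0 j6 2.34
[64, 65, 70, 136, 177, 179, 178, 177, 177, 178, 177, 178, 177, 176, 177, 177, 177, 176, 175, 176, 169, 168, 168, 168, 169, 167, 170, 169, 171, 99, 68, 66, 69, 65, 63, 68, 66, 63, 67, 66, 43, 26, 28, 32, 29]
```

>>> carry_out --pt "0 0 -0.003" --pt "0 0 -0.003" --pt "0 0 0" --twist '[0,0,0]'

```text
t: 18.2
position: [498.5, -323.1, 43.7]
tool_rot: [0.994, 0.112, -0.001, 0.001]
ft_force: [-23.6, 2.3, 26.8]
grip_width: 26.1
```

```bash
python3 - <<'E'
from h import *
st(); s=snap("wrist"); headband(s); cv2.imwrite('pics/an5.png',np.hstack([cv2.resize(s["image"][100:384,130:380,::-1],None,fx=1.6,fy=1.6,interpolation=2)[:454],cv2.resize(snap("scene")["image"][170:284,70:170,::-1],(398,454),interpolation=2)]))
E
```

```text
t 18.2 pos [ 498.5 -323.1   43.7] jawyaw -77.1 F [-23.6   2.3  26.8] w 26.1 j6 2.34
[69, 69, 68, 68, 72, 69, 143, 162, 172, 172, 171, 172, 173, 172, 172, 170, 170, 170, 169, 171, 170, 158, 160, 160, 161, 163, 164, 154, 66, 62, 65, 65, 66, 68, 69, 69, 64, 69, 66, 67, 37, 27, 31, 33, 28]
```

View pics/an5.png

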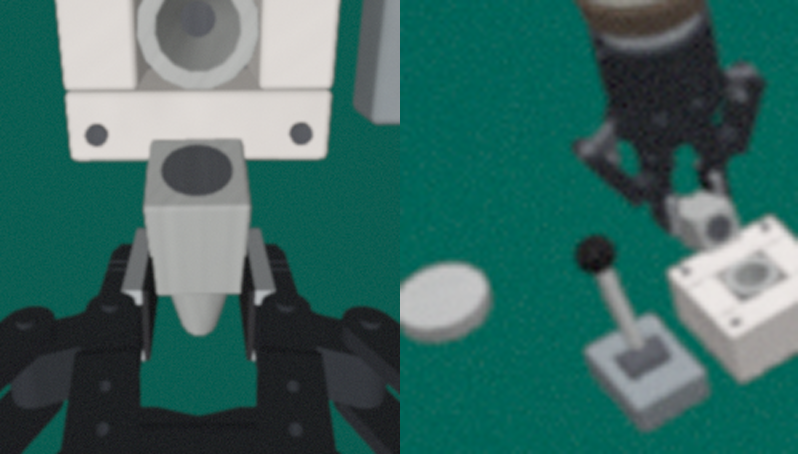

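Tilt is under way: ellipse ratio 0.71, so θ≈26°. Continue.

>>> carry_out --pt "0 0 -0.003" --pt "0 0 -0.003" --pt "0 0 -0.002" --pt "0 0 0" --twist '[0,0,0,0]'

```text
t: 18.7
position: [498.3, -323.2, 35.7]
tool_rot: [0.994, 0.112, -0.001, 0.001]
ft_force: [-24.9, 1.3, 27.7]
grip_width: 26.2
```

```bash
cat >> h.py <<'E'
def ell(s):
    g=cv2.cvtColor(np.array(s["image"]),cv2.COLOR_RGB2GRAY)
    m=((g<75)&(np.array(s["image"]).std(axis=2)<12)).astype(np.uint8); m=cv2.morphologyEx(m,cv2.MORPH_OPEN,np.ones((3,3)))
    n,l,a,c=cv2.connectedComponentsWithStats(m)
    for i in range(1,n):
        if 150<a[i,4]<6000 and 150<c[i,1] and abs(c[i,0]-253)<50:
            cs,_=cv2.findContours((l==i).astype(np.uint8),cv2.RETR_EXTERNAL,2); e=cv2.fitEllipse(cs[0]); print("blob",c[i].round(),a[i,4],"ratio %.2f"%(e[1][0]/e[1][1]),np.round(e[2]))
E
python3 - <<'E'
from h import *
ell(load("wrist")); st(); s=snap("wrist"); ell(s); headband(s)
E
```

```text
blob [253. 206.] 970 ratio 0.69 89.0
t 18.7 pos [ 498.3 -323.2   35.7] jawyaw -77.1 F [-24.9   1.3  27.7] w 26.2 j6 2.34
[88, 79, 77, 76, 77, 77, 76, 77, 77, 77, 139, 156, 177, 163, 163, 164, 161, 161, 161, 160, 161, 160, 148, 149, 151, 73, 62, 66, 67, 71, 66, 68, 63, 67, 69, 66, 69, 67, 62, 66, 40, 22, 30, 29, 31]
```

```bash
sed -i 's/g<75/g<100/' h.py; python3 - <<'E'
from h import *
s=load("wrist"); ell(s)
for th in (30,35,40,45,50):
    t=np.radians(th);c,sn=np.cos(t),np.sin(t); x=37*c+8*sn+4;z=37*sn-8*c+6
    v=np.array([85-x,142-z]);v/=np.linalg.norm(v);print(th,round(float(v@[c,sn]),2))
E
```

```text
blob [253. 219.] 1411 ratio 0.85 88.0
30 0.76
35 0.83
40 0.88
45 0.93
50 0.96
```

>>> carry_out --pt "0 0 0.02" --pt "0 0 0.045" --pt "0.03 0.007 0" --pt "0.03 0.007 0" --pt "0.025 0.006 0" --pt "0 0 0" --pt "0 0 0" --twist '[0,0,0,0,0,0,0]'

```text
t: 19.45
position: [585.8, -301.9, 96.7]
tool_rot: [0.994, 0.113, -0.0, -0.0]
ft_force: [-0.2, -0.1, -2.7]
grip_width: 25.9
```

```bash
python3 - <<'E'
from h import *
st(); s=snap("wrist"); ell(s); sc=snap("scene"); print(pix(sc,[569.7,-306.1,46])); cv2.imwrite('pics/an6.png',cv2.resize(sc["image"][170:270,90:210,::-1],None,fx=5,fy=5,interpolation=2))
E
```

```text
t 19.4 pos [ 585.8 -301.9   96.7] jawyaw -77.0 F [-0.2 -0.1 -2.7] w 25.9 j6 2.44
(np.float64(157.83177069681784), np.float64(238.17986983230858))
```

View pics/an6.png

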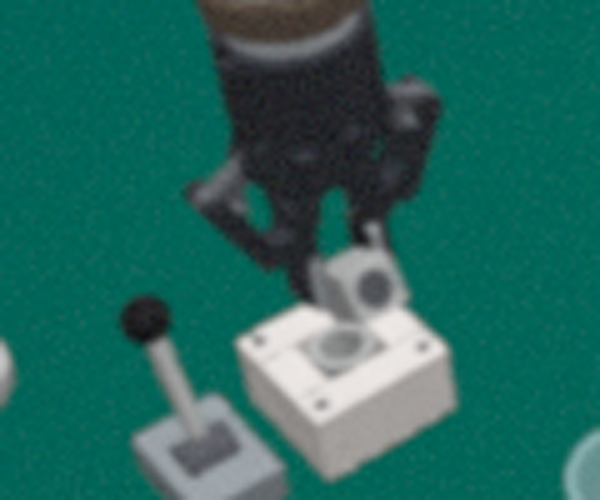

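The anvil is tilted over the bore (343,345) as planned, tip on the near side.

>>> carry_out --pt "0 0 -0.01" --pt "0 0 -0.006" --pt "0 0 -0.004" --pt "0 0 -0.002" --pt "0 0 0" --twist '[0,0,0,0,0]'

```text
t: 20.05
position: [585.9, -301.9, 74.9]
tool_rot: [0.994, 0.113, -0.0, -0.0]
ft_force: [-0.8, -0.3, -2.1]
grip_width: 25.9
```

>>> carry_out --pt "-0.003 -0.0007 0" --pt "-0.003 -0.0007 0" --pt "0 0 0" --twist '[0,0,0]'

```text
t: 20.35
position: [579.8, -303.5, 75.7]
tool_rot: [0.994, 0.113, 0.0, 0.0]
ft_force: [0.4, -0.4, -3.0]
grip_width: 25.9
```

```bash
python3 - <<'E'
from h import *
st(); s=snap("wrist"); ell(s); headband(s)
E
```

```text
t 20.4 pos [ 579.8 -303.5   75.7] jawyaw -77.0 F [ 0.4 -0.4 -3. ] w 25.9 j6 2.43
[109, 109, 112, 108, 108, 110, 108, 108, 108, 121, 201, 213, 213, 210, 209, 210, 209, 209, 209, 208, 208, 208, 196, 196, 198, 157, 91, 97, 96, 95, 95, 92, 98, 97, 96, 96, 97, 94, 96, 96, 61, 41, 44, 51, 49]
```

>>> carry_out --pt "0 0 -0.002" --pt "0 0 -0.002" --pt "0 0 0" --twist '[0,0,0]'

```text
t: 20.7
position: [580.0, -303.2, 70.8]
tool_rot: [0.994, 0.113, -0.0, -0.0]
ft_force: [-0.1, -0.7, -2.8]
grip_width: 25.9
```

>>> carry_out --pt "0 0 -0.002" --pt "0 0 -0.002" --pt "0 0 0" --twist '[0,0,0]'

```text
t: 21.0
position: [580.6, -303.3, 69.2]
tool_rot: [0.994, 0.113, 0.001, 0.0]
ft_force: [-2.9, 2.8, 9.7]
grip_width: 26.2
```

>>> carry_out --pt "0 0 0.003" --pt "-0.003 -0.0007 0" --pt "0 0 0" --twist '[0,0,0]'

```text
t: 21.3
position: [576.9, -304.2, 70.2]
tool_rot: [0.994, 0.113, -0.0, 0.0]
ft_force: [0.6, -0.5, -0.1]
grip_width: 26.0
```

>>> carry_out --pt "-0.002 -0.0005 0" --pt "-0.002 -0.0005 0" --pt "0 0 0" --twist '[0,0,0]'

```text
t: 21.6
position: [572.8, -305.1, 70.2]
tool_rot: [0.994, 0.113, -0.0, 0.0]
ft_force: [-0.3, -0.6, -1.4]
grip_width: 26.1
```

```bash
python3 - <<'E'
from h import *
from scipy.spatial.transform import Rotation as R
s=snap("wrist"); g=cv2.cvtColor(np.array(s["image"]),cv2.COLOR_RGB2GRAY)
m=(g<145).astype(np.uint8)
n,l,a,c=cv2.connectedComponentsWithStats(m)
for i in range(1,n):
    if a[i,4]>150: print(a[i],c[i].round())
    if 150<a[i,4]<6000 and 150<c[i,1] and abs(c[i,0]-253)<50:
        cs,_=cv2.findContours((l==i).astype(np.uint8),0,2); print(cv2.fitEllipse(cs[0]))
headband(s)
cv2.imwrite('pics/an7.png',np.hstack([cv2.resize(s["image"][100:384,130:380,::-1],None,fx=1.6,fy=1.6,interpolation=2)[:454],cv2.resize(snap("scene")["image"][190:270,110:180,::-1],(398,454),interpolation=2)]))
E
```

```text
[     0      0    512    384 172992] [251. 187.]
[ 230  198   46   39 1397] [253. 217.]
((252.97694396972656, 217.23931884765625), (37.786460876464844, 45.332733154296875), 89.48596954345703)
[ 356  210   53   34 1535] [382. 226.]
[105, 108, 107, 105, 107, 105, 107, 104, 105, 126, 199, 212, 208, 207, 206, 205, 206, 207, 206, 205, 205, 204, 194, 194, 196, 163, 92, 94, 94, 92, 92, 95, 93, 95, 92, 95, 91, 94, 92, 93, 59, 41, 43, 46, 45]
```

View pics/an7.png

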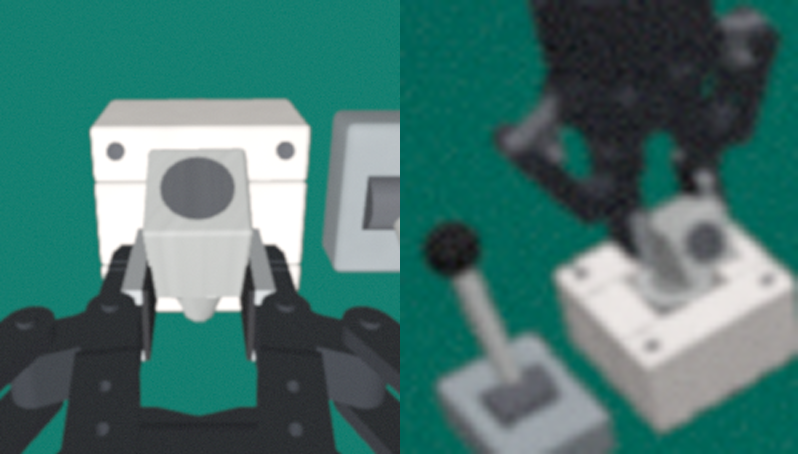

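```bash
cat >> h.py <<'E'
def fit(s,obs,B=(569.7,-306.1),x0=(20,80,35)):
    # obs: list of (anvil z, up-side offset, row); pose: xs,z of tip centre rel. B, tilt deg (0 flat, 90 upright)
    from scipy.optimize import least_squares
    xs=np.array([.974,.225])
    def f(p):
        t=np.radians(p[2]); h=np.array([np.cos(t),np.sin(t)]); up=np.array([-np.sin(t),np.cos(t)]); r=[]
        for a,b,row in obs:
            q=np.array(p[:2])+a*h+b*up; r.append(pix(s,[*(np.array(B)+q[0]*xs),q[1]])[1]-row)
        return r
    o=least_squares(f,x0); return o.x.round(1),np.round(o.fun,1)
E
python3 - <<'E'
from h import *
s=load("wrist"); print(fit(s,[(82,14,245),(82,-14,193.75),(82,0,217.2),(40,14,285),(0,7,300)],x0=(-20,46,35))); st()
E
```

```text
(array([-36.5,  44.4,  31.5]), array([-0.3, -0.1,  0.3,  0.2, -0.1]))
t 21.7 pos [ 572.8 -305.1   70.2] jawyaw -77.0 F [-0.2  0.3 -1.7] w 26.5 j6 2.43
```

>>> carry_out --pt "0 0 0.01" --pt "0.013 0.003 0" --pt "0.0125 0.0028 0" --pt "0 0 -0.008" --pt "0 0 -0.003" --pt "0 0 0" --twist '[0,0,0,0,0,0]'

```text
t: 22.3
position: [597.6, -299.1, 68.2]
tool_rot: [0.994, 0.113, -0.001, -0.001]
ft_force: [0.2, -0.3, -2.0]
grip_width: 26.1
```

>>> carry_out --pt "0 0 -0.002" --pt "0 0 -0.002" --pt "0 0 0" --twist '[0,0,0]'

```text
t: 22.6
position: [598.4, -299.3, 65.3]
tool_rot: [0.994, 0.113, 0.0, 0.0]
ft_force: [0.2, 0.0, -1.8]
grip_width: 25.9
```

>>> carry_out --pt "-0.002 -0.0005 0" --pt "-0.002 -0.0005 0" --pt "0 0 0" --twist '[0,0,0]'

```text
t: 22.9
position: [594.3, -300.3, 65.4]
tool_rot: [0.994, 0.113, -0.0, 0.0]
ft_force: [-0.0, 0.1, -2.3]
grip_width: 26.0
```

>>> carry_out --pt "-0.002 -0.0005 0" --pt "-0.002 -0.0005 0" --pt "0 0 0" --twist '[0,0,0]'

```text
t: 23.2
position: [591.7, -301.4, 66.3]
tool_rot: [0.994, 0.113, 0.002, 0.0]
ft_force: [3.7, 0.3, 2.6]
grip_width: 26.0
```

>>> carry_out --pt "-0.003 -0.0007 0" --pt "-0.003 -0.0007 0" --pt "0 0 0" --twist '[0,0,0]'

```text
t: 23.5
position: [589.5, -302.0, 68.3]
tool_rot: [0.993, 0.114, 0.006, 0.001]
ft_force: [18.7, 4.9, 4.9]
grip_width: 26.0
```

```bash
cat >> h.py <<'E'
def rat(s):
    g=cv2.cvtColor(np.array(s["image"]),cv2.COLOR_RGB2GRAY); n,l,a,c=cv2.connectedComponentsWithStats((g<145).astype(np.uint8))
    for i in range(1,n):
        if 150<a[i,4]<6000 and abs(c[i,0]-253)<50 and 150<c[i,1]:
            cs,_=cv2.findContours((l==i).astype(np.uint8),0,2); e=cv2.fitEllipse(cs[0]); print("ell",np.round(e[0]),np.round(e[1],1),"ratio %.2f"%(e[1][0]/e[1][1]),round(e[2]))
E
python3 - <<'E'
from h import *
st(); rat(snap("wrist"))
E
```

```text
t 23.5 pos [ 589.5 -302.    68.3] jawyaw -76.9 F [18.7  4.9  4.9] w 26.0 j6 2.44
ell [253. 218.] [38.  45.3] ratio 0.84 90
```

Contact is on the flat end face, so the force goes along the axis and gives no turning moment. I'll pin the tip corner against the block's +y wall instead and arc the head up.

>>> carry_out --pt "0 0 0.02" --pt "0 0 0.03" --pt "0 0.01 0" --pt "-0.01 0.015 0" --pt "-0.01 0.015 0" --pt "-0.01 0.015 0" --pt "-0.01 0.015 0" --pt "0 0.018 0" --pt "0 0 0" --pt "0 0 0" --twist '[0,0,8.2,8.2,8.2,8.2,8.2,8.2,8.2,8.2]'

```text
t: 24.55
position: [544.2, -214.1, 115.4]
tool_rot: [0.772, 0.636, -0.0, -0.0]
ft_force: [-0.3, -0.8, -3.3]
grip_width: 26.0
```

>>> carry_out --pt "0 0 -0.01" --pt "0 0 -0.03" --pt "0 0 -0.02" --pt "0 0 -0.008" --pt "0 0 0" --pt "0 0 0" --twist '[8.2,8.2,8,0,0,0]'

```text
t: 25.15
position: [545.0, -214.8, 48.3]
tool_rot: [0.624, 0.781, 0.0, 0.0]
ft_force: [-0.2, 0.5, -3.1]
grip_width: 26.1
```

```bash
python3 - <<'E'
from h import *
st(); s=snap("wrist"); rat(s); headband(s); cv2.imwrite('pics/an8.png',s["image"][:,:,::-1])
E
```

```text
t 25.1 pos [ 545.  -214.8   48.3] jawyaw 12.8 F [-0.2  0.5 -3.1] w 26.1 j6 0.97
ell [253. 217.] [36.8 44.3] ratio 0.83 89
[124, 124, 125, 126, 126, 126, 126, 124, 127, 135, 223, 228, 217, 213, 213, 212, 212, 211, 212, 212, 210, 210, 194, 195, 197, 203, 207, 209, 210, 210, 207, 208, 211, 232, 255, 255, 255, 255, 255, 255, 153, 45, 54, 59, 54]
```

>>> carry_out --pt "0.001 -0.004 0" --pt "0.001 -0.004 0" --pt "0 0 0" --twist '[0,0,0]'

```text
t: 25.5
position: [547.0, -223.3, 47.8]
tool_rot: [0.623, 0.782, 0.0, 0.0]
ft_force: [0.9, -0.7, -2.2]
grip_width: 26.0
```

>>> carry_out --pt "0.0005 -0.002 0" --pt "0.0005 -0.002 0" --pt "0 0 0" --twist '[0,0,0]'

```text
t: 25.8
position: [547.7, -226.9, 47.3]
tool_rot: [0.623, 0.782, -0.0, 0.0]
ft_force: [0.6, -0.5, -2.4]
grip_width: 26.2
```

>>> carry_out --pt "0.0005 -0.002 0" --pt "0.0005 -0.002 0" --pt "0 0 0" --twist '[0,0,0]'

```text
t: 26.1
position: [548.7, -230.8, 47.3]
tool_rot: [0.623, 0.782, 0.0, 0.0]
ft_force: [1.1, 0.5, -1.7]
grip_width: 25.9
```

>>> carry_out --pt "0.0005 -0.002 0" --pt "0.0005 -0.002 0" --pt "0 0 0" --twist '[0,0,0]'

```text
t: 26.4
position: [549.0, -232.1, 47.4]
tool_rot: [0.622, 0.783, 0.002, -0.002]
ft_force: [-3.0, 14.2, 3.4]
grip_width: 26.1
```

>>> carry_out --pt "0.0005 -0.002 0" --pt "0.0005 -0.002 0" --pt "0 0 0" --twist '[0,0,0]'

```text
t: 26.7
position: [549.1, -232.9, 47.6]
tool_rot: [0.621, 0.784, 0.004, -0.005]
ft_force: [-9.4, 31.9, 12.7]
grip_width: 26.0
```

>>> carry_out --pt "0 0 0.003" --pt "0.0002 -0.001 0.003" --pt "0.0002 -0.001 0.002" --pt "0 0 0" --twist '[0,0,0,0]'

```text
t: 27.1
position: [549.0, -236.3, 53.7]
tool_rot: [0.622, 0.783, 0.002, -0.005]
ft_force: [-7.0, 20.0, -1.0]
grip_width: 25.8
```

```bash
python3 - <<'E'
from h import *
st(); s=snap("wrist"); rat(s)
E
```

```text
t 27.1 pos [ 549.  -236.3   53.7] jawyaw 13.1 F [-7. 20. -1.] w 25.8 j6 0.93
ell [253. 220.] [39.6 45. ] ratio 0.88 88
```

>>> carry_out --pt "0.0005 -0.002 0.002" --pt "0.0005 -0.002 0.002" --pt "0.0005 -0.002 0.002" --pt "0.0005 -0.002 0.002" --pt "0 0 0" --twist '[0,0,0,0,0]'

```text
t: 27.65
position: [551.5, -244.8, 62.0]
tool_rot: [0.622, 0.783, 0.002, -0.004]
ft_force: [-5.4, 17.9, -0.2]
grip_width: 26.3
```

```bash
python3 - <<'E'
from h import *
st(); s=snap("wrist"); rat(s)
E
```

```text
t 27.6 pos [ 551.5 -244.8   62. ] jawyaw 13.1 F [-5.4 17.9 -0.2] w 26.3 j6 0.92
ell [253. 225.] [44.7 46.3] ratio 0.97 90
```

>>> carry_out --pt "0.0005 -0.002 0.002" --pt "0.0005 -0.002 0.002" --pt "0.0005 -0.002 0.0015" --pt "0.0005 -0.002 0.001" --pt "0 0 0" --twist '[0,0,0,0,0]'

```text
t: 28.2
position: [553.9, -253.8, 68.7]
tool_rot: [0.622, 0.783, 0.001, -0.003]
ft_force: [-3.3, 13.4, -2.3]
grip_width: 26.2
```

```bash
python3 - <<'E'
from h import *
st(); s=snap("wrist"); rat(s); headband(s)
E
```

```text
t 28.2 pos [ 553.9 -253.8   68.7] jawyaw 13.1 F [-3.3 13.4 -2.3] w 26.2 j6 0.91
ell [254. 234.] [48.1 48.3] ratio 1.00 5
[217, 238, 196, 136, 137, 137, 135, 137, 137, 136, 136, 137, 137, 136, 136, 199, 237, 237, 255, 255, 255, 255, 197, 231, 236, 182, 182, 184, 186, 188, 189, 196, 239, 250, 255, 255, 255, 255, 255, 247, 105, 48, 54, 60, 55]
```

>>> carry_out --pt "0.0006 -0.0026 0.0015" --pt "0.0006 -0.0026 0.0015" --pt "0.0006 -0.0026 0.001" --pt "0.0006 -0.0026 0.001" --pt "0 0 0" --twist '[0,0,0,0,0]'

```text
t: 28.75
position: [556.3, -264.9, 73.4]
tool_rot: [0.622, 0.783, 0.001, -0.003]
ft_force: [-3.3, 9.6, -4.4]
grip_width: 26.3
```

```bash
python3 - <<'E'
from h import *
st(); s=snap("wrist"); rat(s); headband(s); cv2.imwrite('pics/an9.png',cv2.resize(s["image"][100:384,100:420,::-1],None,fx=2,fy=2,interpolation=2))
E
```

```text
t 28.8 pos [ 556.3 -264.9   73.4] jawyaw 13.0 F [-3.3  9.6 -4.4] w 26.3 j6 0.90
ell [253. 247.] [50.2 50.8] ratio 0.99 177
[102, 103, 144, 233, 237, 190, 137, 137, 136, 136, 138, 136, 137, 137, 136, 137, 139, 136, 137, 235, 237, 192, 184, 184, 186, 189, 189, 233, 235, 255, 255, 255, 255, 255, 255, 197, 200, 201, 97, 92, 63, 48, 55, 59, 56]
```

>>> carry_out --pt "0.0006 -0.0026 0.0005" --pt "0.0006 -0.0026 0.0005" --pt "0.0006 -0.0026 0.0005" --pt "0.0006 -0.0026 0" --pt "0 0 0" --twist '[0,0,0,0,0]'

```text
t: 29.3
position: [558.8, -275.7, 74.8]
tool_rot: [0.622, 0.783, 0.001, -0.003]
ft_force: [-1.8, 7.8, -5.7]
grip_width: 26.2
```

```bash
python3 - <<'E'
from h import *
st(); s=snap("wrist"); rat(s); headband(s); print(s["cy"],s["fy"]); cv2.imwrite('pics/an9.png',cv2.resize(s["image"][100:384,100:420,::-1],None,fx=2,fy=2,interpolation=2))
E
```

```text
t 29.3 pos [ 558.8 -275.7   74.8] jawyaw 13.0 F [-1.8  7.8 -5.7] w 26.2 j6 0.88
ell [253. 260.] [50.4 52. ] ratio 0.97 90
[180, 150, 153, 154, 151, 156, 229, 234, 225, 135, 135, 135, 135, 135, 135, 133, 134, 133, 135, 134, 133, 133, 229, 233, 233, 255, 255, 255, 255, 255, 255, 249, 192, 198, 198, 94, 89, 127, 129, 139, 94, 49, 51, 58, 53]
195.58879198409096 301.69687425896643
```

>>> carry_out --pt "0 0.005 0.01" --pt "0 0 0.02" --pt "0.004 -0.014 0" --pt "0.004 -0.015 0" --pt "0.005 -0.015 0" --pt "0 0 0" --pt "0 0 0" --twist '[0,0,0,0,0,0,0]'

```text
t: 30.05
position: [572.8, -317.0, 105.9]
tool_rot: [0.623, 0.782, -0.0, -0.0]
ft_force: [-1.4, 0.1, -2.7]
grip_width: 25.4
```

```bash
python3 - <<'E'
from h import *
st(); s=snap("wrist"); rat(s); cv2.imwrite('pics/an10.png',np.hstack([cv2.resize(s["image"][130:384,130:380,::-1],None,fx=1.6,fy=1.6,interpolation=2)[:400],cv2.resize(snap("scene")["image"][180:270,110:200,::-1],(400,400),interpolation=2)[:, :]]))
E
```

```text
t 30.1 pos [ 572.8 -317.   105.9] jawyaw 12.9 F [-1.4  0.1 -2.7] w 25.4 j6 0.84
ell [254. 205.] [35.3 53.9] ratio 0.66 99
ell [253. 252.] [52.2 52.8] ratio 0.99 95
```

View pics/an10.png

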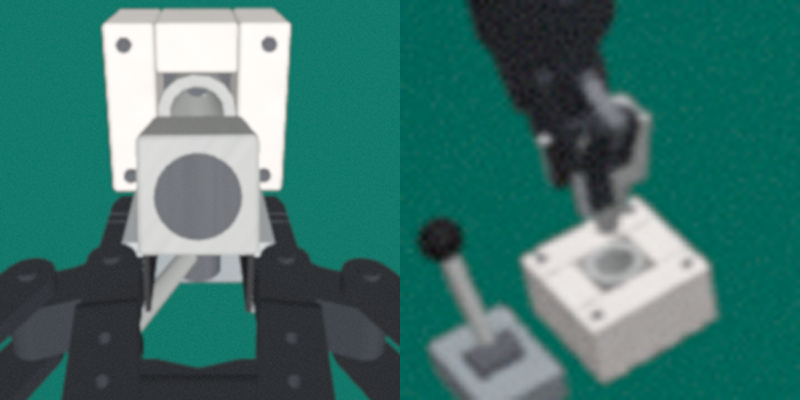

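The anvil is now nearly upright over the socket. I'll fit its pose from the face edges: rows 137, 255 and 117 in the left crop.

```bash
sed -i 's/x0=(20,80,35)):/x0=(20,80,35),xs=np.array([.974,.225])):/; /^    xs=np.array(\[.974,.225\])$/d' h.py; python3 - <<'E'
from h import *
s=load("wrist"); ys=np.array([-.225,.974])
obs=[(82,-14,215.6),(82,14,289.4),(82,0,252),(40,-14,203)]
for x0 in ((5,60,75),(5,60,95)): print(fit(s,obs,x0=x0,xs=ys))
# lateral: face centre col
print(world(s,253.3,252,148), world(s,253.3,215.6,148))
for p in ((0,46),(0,11)): print(p,pix(s,[569.7,-306.1,p[1]]))
st()
E
```

```text
(array([-3.4, 69.5, 75.7]), array([-0.3, -0.3,  0.6,  0. ]))
(array([-3.4, 69.5, 75.7]), array([-0.3, -0.3,  0.6,  0. ]))
[ 566.0179823  -289.92626929  148.        ] [ 562.72653131 -275.50176185  148.        ]
(0, 46) (np.float64(253.54032075565854), np.float64(200.54720826787542))
(0, 11) (np.float64(253.5832435768474), np.float64(185.98668011977873))
t 30.1 pos [ 572.7 -316.3  106.2] jawyaw 13.0 F [ 0.2 -0.2 -2.5] w 25.8 j6 0.84
```

>>> carry_out --pt "-0.0008 0.0033 0" --pt "0 0 -0.01" --pt "0 0 -0.01" --pt "0 0 -0.006" --pt "0 0 -0.004" --pt "0 0 -0.003" --pt "0 0 0" --twist '[0,0,0,0,0,0,0]'

```text
t: 30.85
position: [571.9, -313.2, 72.9]
tool_rot: [0.623, 0.782, -0.0, -0.0]
ft_force: [-0.5, -0.6, -2.7]
grip_width: 25.7
```

>>> carry_out --pt "0.0005 -0.002 -0.002" --pt "0.0005 -0.002 -0.002" --pt "0 0 0" --twist '[0,0,0]'

```text
t: 31.15
position: [573.0, -317.4, 69.0]
tool_rot: [0.623, 0.782, -0.0, -0.0]
ft_force: [0.8, 0.7, -3.2]
grip_width: 25.8
```

>>> carry_out --pt "0.0005 -0.002 -0.001" --pt "0.0005 -0.002 -0.001" --pt "0.0005 -0.002 -0.001" --pt "0 0 0" --twist '[0,0,0,0]'

```text
t: 31.55
position: [574.5, -322.6, 66.3]
tool_rot: [0.623, 0.783, 0.001, -0.001]
ft_force: [-0.9, 5.5, 0.2]
grip_width: 25.9
```

>>> carry_out --pt "0.0005 -0.002 -0.001" --pt "0.0005 -0.002 -0.001" --pt "0 0 0" --twist '[0,0,0]'

```text
t: 31.85
position: [575.7, -325.5, 64.8]
tool_rot: [0.622, 0.783, 0.001, -0.001]
ft_force: [-1.9, 9.8, 4.0]
grip_width: 25.6
```

```bash
python3 - <<'E'
from h import *
st(); s=snap("wrist"); rat(s); headband(s)
E
```

```text
t 31.9 pos [ 575.7 -325.5   64.8] jawyaw 13.0 F [-1.9  9.8  4. ] w 25.6 j6 0.83
ell [257. 250.] [ 80.5 144.7] ratio 0.56 172
ell [255. 263.] [52.5 55.2] ratio 0.95 87
[99, 111, 107, 109, 111, 109, 125, 180, 182, 154, 90, 92, 90, 91, 93, 91, 95, 91, 93, 92, 92, 91, 96, 181, 174, 85, 91, 91, 90, 89, 93, 90, 90, 91, 69, 69, 70, 70, 67, 66, 43, 25, 31, 37, 35]
```

```bash
cat >> h.py <<'E'
def aup(s,x0=(0,30,80)):
    g=cv2.GaussianBlur(cv2.cvtColor(np.array(s["image"]),cv2.COLOR_RGB2GRAY),(3,3),0)[:,232:236].mean(1); d=np.diff(g)
    r0=215+np.argmax(d[215:240])+.5; r1=280+np.argmin(d[280:330])+.5
    n,l,a,c=cv2.connectedComponentsWithStats((cv2.cvtColor(np.array(s["image"]),cv2.COLOR_RGB2GRAY)<145).astype(np.uint8))
    i=l[int((r0+r1)/2),254]; cs,_=cv2.findContours((l==i).astype(np.uint8),0,2); e=cv2.fitEllipse(cs[0])
    print("rows",r0,e[0],r1,"sz",e[1]); print(fit(s,[(82,-14,r0),(82,14,r1),(82,0,e[0][1])],x0=x0,xs=np.array([-.225,.974])))
E
python3 - <<'E'
from h import *
s=load("wrist"); aup(s)
E
```

```text
rows 224.5 (254.84228515625, 262.9061279296875) 297.5 sz (52.46156311035156, 55.19069290161133)
(array([15.4, 39.3, 92.7]), array([0., 0., 0.]))
```

>>> carry_out --pt "0.0005 -0.002 -0.001" --pt "0.0005 -0.002 -0.001" --pt "0 0 0" --twist '[0,0,0]'

```text
t: 32.2
position: [576.3, -329.9, 62.7]
tool_rot: [0.622, 0.783, 0.001, -0.001]
ft_force: [-3.2, 7.7, 3.6]
grip_width: 26.0
```

>>> carry_out --pt "0 0 -0.002" --pt "0 0 -0.002" --pt "0 0 0" --twist '[0,0,0]'

```text
t: 32.5
position: [576.1, -329.7, 58.6]
tool_rot: [0.622, 0.783, 0.001, -0.001]
ft_force: [-4.0, 8.4, 4.4]
grip_width: 25.7
```

```bash
python3 - <<'E'
from h import *
st(); s=snap("wrist"); aup(s)
E
```

```text
t 32.5 pos [ 576.1 -329.7   58.6] jawyaw 13.0 F [-4.   8.4  4.4] w 25.7 j6 0.82
rows 233.5 (253.36595153808594, 270.5572204589844) 303.5 sz (50.9522705078125, 56.218955993652344)
(array([12.9, 34.6, 95.4]), array([-0.,  0., -0.]))
```

>>> carry_out --pt "0 0 -0.002" --pt "0 0 -0.002" --pt "0 0 0" --twist '[0,0,0]'

```text
t: 32.85
position: [576.0, -329.6, 54.7]
tool_rot: [0.622, 0.783, 0.001, -0.001]
ft_force: [-4.8, 9.6, 4.8]
grip_width: 25.8
```

>>> carry_out --pt "0 0 -0.002" --pt "0 0 -0.002" --pt "0 0 0" --twist '[0,0,0]'

```text
t: 33.15
position: [575.8, -329.4, 50.8]
tool_rot: [0.622, 0.783, 0.001, -0.001]
ft_force: [-5.0, 11.0, 6.4]
grip_width: 26.0
```

```bash
python3 - <<'E'
from h import *
st(); s=snap("wrist"); aup(s)
E
```

```text
t 33.1 pos [ 575.8 -329.4   50.8] jawyaw 13.0 F [-5.  11.   6.4] w 26.0 j6 0.82
rows 234.5 (253.35147094726562, 271.4285888671875) 304.5 sz (50.62417984008789, 56.27186584472656)
(array([10.5, 25.5, 94.2]), array([0., 0., 0.]))
```

>>> carry_out --pt "-0.0003 0.001 -0.001" --pt "0 0 0" --twist '[0,0]'

```text
t: 33.4
position: [575.6, -328.7, 49.8]
tool_rot: [0.622, 0.783, 0.001, -0.001]
ft_force: [-5.4, 9.2, 5.5]
grip_width: 25.9
```

>>> carry_out --pt "0 0 0" --pt "0 0 0" --pt "0 0 0" --pt "0 0 0" --twist '[0,0,0,0]' --gripper 0.5

```text
t: 33.8
position: [576.4, -330.4, 49.4]
tool_rot: [0.623, 0.782, -0.0, 0.0]
ft_force: [-0.3, -0.5, -0.5]
grip_width: 42.7
```

```bash
python3 - <<'E'
from h import *
st(); s=snap("wrist"); aup(s,(0,11,90))
S=[569.7,-306.1]
print("expected seated face centre px",pix(s,[*S,93]), "edges",[pix(s,[S[0]-.225*o,S[1]+.974*o,93])[1] for o in(14,-14)])
E
```

```text
t 33.8 pos [ 576.4 -330.4   49.4] jawyaw 13.0 F [-0.3 -0.5 -0.5] w 42.7 j6 0.82
rows 224.5 (251.029052734375, 259.060546875) 298.5 sz (47.3203125, 52.84053421020508)
(array([-61.5,  42.5,  39.6]), array([0., 0., 0.]))
expected seated face centre px (np.float64(252.01600150441146), np.float64(260.53196131686786)) edges [np.float64(226.37446650992874), np.float64(292.0220983507148)]
```

Seated by image (face centre px (251,259) vs expected (252,260.5)). I'll confirm by touching the top with closed fingers, expecting contact at TCP z≈93.

>>> carry_out --pt "0 0 0.03" --pt "0 0 0.04" --pt "-0.003 0.012 0.005" --pt "-0.0037 0.0123 0" --pt "0 0 0" --pt "0 0 0" --pt "0 0 0" --twist '[0,0,0,0,0,0,0]' --gripper 0.5

```text
t: 34.55
position: [569.1, -305.7, 123.0]
tool_rot: [0.623, 0.783, -0.0, -0.001]
ft_force: [-0.4, 0.2, -0.1]
grip_width: 42.9
```

>>> carry_out --pt "0 0 0" --pt "0 0 0" --pt "0 0 0" --pt "0 0 0" --pt "0 0 -0.01" --pt "0 0 -0.01" --pt "0 0 -0.003" --pt "0 0 0" --twist '[0,0,0,0,0,0,0,0]' --gripper 1

```text
t: 35.35
position: [569.0, -305.5, 100.1]
tool_rot: [0.623, 0.783, -0.0, -0.001]
ft_force: [-0.9, -0.3, 0.4]
grip_width: -0.2
```

>>> carry_out --pt "0 0 -0.003" --pt "0 0 -0.003" --pt "0 0 -0.003" --pt "0 0 0" --twist '[0,0,0,0]'

```text
t: 35.75
position: [570.0, -306.2, 93.4]
tool_rot: [0.623, 0.782, 0.0, 0.001]
ft_force: [-0.8, -1.0, 6.2]
grip_width: 0.1
```

Contact at 93.4 mm: fully seated. Next, the lever.

>>> carry_out --pt "0 0 -0.001" --pt "0 0 0.025" --pt "0 0 0.035" --pt "-0.025 -0.015 0" --pt "-0.02 -0.04 0" --pt "-0.01 -0.042 0" --pt "0 0 -0.03" --pt "0 0 -0.035" --pt "0 0 0" --twist '[0,0,0,0,0,0,0,0,0]'

```text
t: 36.65
position: [512.3, -401.6, 81.1]
tool_rot: [0.623, 0.782, -0.0, -0.004]
ft_force: [-0.2, 0.2, -0.7]
grip_width: 0.1
```

```bash
python3 - <<'E'
from h import *
st(); s=snap("wrist"); g=np.array(s["image"]); cv2.imwrite('pics/lev.png',g[:,:,::-1])
sc=snap("scene"); im=np.array(sc["image"]).astype(int); m=((im.max(2)<60)).astype(np.uint8)[180:280,80:150]
n,l,a,c=cv2.connectedComponentsWithStats(m)
for i in range(1,n):
    if a[i,4]>25: print(a[i],c[i]+[80,180])
for x in (-38,-34,0,40): print(x,pix(sc,[569.6+.974*x+.225*82,-306.3+.225*x-.974*82,100 if x else 109]))
E
```

```text
t 36.6 pos [ 512.3 -401.6   81.1] jawyaw 12.9 F [-0.2  0.2 -0.7] w 0.1 j6 0.68
[  4   0  38  48 768] [103.88671875 197.18359375]
[34 49 10 10 70] [118.61428571 233.4       ]
-38 (np.float64(118.73089252127696), np.float64(230.53667187528413))
-34 (np.float64(119.50040983396562), np.float64(231.36396234765826))
0 (np.float64(125.46759269372215), np.float64(235.95720593860457))
40 (np.float64(134.32229762660114), np.float64(247.29863509803766))
```

>>> carry_out --pt "0.01 0.0023 0.002" --pt "0.01 0.0023 0.002" --pt "0.01 0.0023 0" --pt "0.01 0.0023 0" --pt "0.01 0.0023 0" --pt "0.01 0.0023 0" --pt "0.01 0.0023 0" --pt "0.005 0.0012 0" --pt "0 0 0" --twist '[0,0,0,0,0,0,0,0,0]'

```text
t: 37.65
position: [590.6, -385.0, 90.1]
tool_rot: [0.622, 0.783, 0.0, -0.0]
ft_force: [-0.2, -0.9, 0.1]
grip_width: 0.3
```

>>> carry_out --pt "0.005 0.0012 0" --pt "0.005 0.0012 0" --pt "0 0 0" --twist '[0,0,0]'

```text
t: 37.95
position: [599.9, -382.9, 89.8]
tool_rot: [0.623, 0.783, 0.0, -0.0]
ft_force: [-0.5, -0.1, -0.8]
grip_width: -0.3
```

>>> carry_out --pt "0.004 0.0009 0" --pt "0.004 0.0009 0" --pt "0 0 0" --twist '[0,0,0]'

```text
t: 38.25
position: [603.8, -382.3, 89.9]
tool_rot: [0.624, 0.782, -0.003, -0.003]
ft_force: [-19.9, -3.7, 4.4]
grip_width: 0.0
```

>>> carry_out --pt "-0.01 -0.002 0" --pt "-0.02 -0.004 0" --pt "-0.02 -0.004 0.02" --pt "0 0 0.04" --pt "0 0 0.04" --pt "0 0 0.04" --pt "-0.02 0.03 0" --pt "-0.02 0.04 0" --pt "-0.02 0.04 0" --pt "-0.02 0.04 0" --twist '[0,0,0,0,0,0,0,0,0,0]' --gripper 0

```text
t: 39.25
position: [476.7, -240.1, 230.3]
tool_rot: [0.623, 0.782, 0.0, 0.0]
ft_force: [0.9, 0.6, 1.7]
grip_width: 85.6
```

```bash
python3 - <<'E'
from h import *
st()
sc=snap("scene"); im=np.array(sc["image"]).astype(int); m=((im.max(2)<60)).astype(np.uint8)[180:280,80:150]
n,l,a,c=cv2.connectedComponentsWithStats(m)
for i in range(1,n):
    if a[i,4]>25: print(a[i],c[i]+[80,180])
# top: white carriers
t=snap("top"); im=np.array(t["image"]); hsv=cv2.cvtColor(im,cv2.COLOR_RGB2HSV)
m=((hsv[...,1]<50)&(hsv[...,2]>170)).astype(np.uint8); m[:, :100]=0; m[:160]=0; m[270:]=0
n,l,a,c=cv2.connectedComponentsWithStats(m)
for i in range(1,n):
    if a[i,4]>100:
        cs,_=cv2.findContours((l==i).astype(np.uint8),0,2); r=cv2.minAreaRect(cs[0]); print(a[i],np.round(world(t,*r[0],16),1),r[1],round(r[2],1))
E
```

```text
t 39.2 pos [ 476.7 -240.1  230.3] jawyaw 12.9 F [0.9 0.6 1.7] w 85.6 j6 0.88
[49 66 10  9 71] [133.69014085 249.78873239]
[ 139  160   92   44 3103] [596.5 202.   16. ] (34.93553161621094, 89.20829010009766) 83.3
[476 160  33   7 121] [ 671.2 -790.8   16. ] (6.0, 32.0) 90.0
[331 177  31  27 402] [ 569.5 -313.9   16. ] (25.923192977905273, 26.140121459960938) 77.5
[ 375  186   93   84 4435] [ 412.4 -570.2   16. ] (68.42076110839844, 92.13575744628906) 25.7
[358 204  24  39 312] [ 475.9 -383.2   16. ] (10.733125686645508, 41.59086608886719) 26.6
[350 208  15  23 149] [ 486.4 -343.    16. ] (7.60263204574585, 25.93838882446289) 26.6
[219 211  18  16 205] [479.9  64.   16. ] (12.629633903503418, 16.13786506652832) 74.7
[ 451  215   61   55 2094] [ 415.7 -749.5   16. ] (54.0, 60.0) 90.0
[181 223  18  16 203] [440.1 180.6  16. ] (16.00735092163086, 12.369316101074219) 14.0
```

Ball is at (133.7,249.8) against the expected clamped position (134.3,247.3): lever thrown. The left carrier has been knocked, now near (440,181). Next the right carrier.

>>> carry_out --pt "0 0.03 0" --pt "0 0.04 0" --pt "0 0.04 0" --pt "0 0.04 0" --pt "0 0.04 0" --pt "0 0.04 0" --pt "0 0.04 0" --pt "-0.003 0.036 0" --pt "0 0.02 -0.03" --pt "0 0 0" --twist '[0,0,0,0,0,0,0,2.5,0,0]'

```text
t: 40.35
position: [473.8, 86.5, 197.4]
tool_rot: [0.604, 0.797, -0.001, -0.001]
ft_force: [-0.2, -0.2, -0.5]
grip_width: 85.1
```

```bash
cat >> h.py <<'E'
def car(s,z=16,near=None,zmin=800):
    im=np.array(s["image"]); hsv=cv2.cvtColor(im,cv2.COLOR_RGB2HSV); m=((hsv[...,1]<60)&(hsv[...,2]>150)).astype(np.uint8)
    n,l,a,c=cv2.connectedComponentsWithStats(m)
    for i in range(1,n):
        if a[i,4]>400:
            cs,_=cv2.findContours((l==i).astype(np.uint8),0,2); r=cv2.minAreaRect(cs[0]); b=cv2.boxPoints(r)
            w=np.array([world(s,*p,z)[:2] for p in b]); e=[w[(k+1)%4]-w[k] for k in range(4)]; k=np.argmax([np.linalg.norm(x) for x in e])
            print("rect c",w.mean(0).round(1),"sides",[round(float(np.linalg.norm(x)),1) for x in e[:2]],"long yaw %.1f"%(np.degrees(np.arctan2(e[k][1],e[k][0]))%180),"px",np.round(r[0]),a[i,4])
E
python3 - <<'E'
from h import *
st(); car(snap("wrist"))
E
```

```text
t 40.4 pos [473.8  86.5 197.4] jawyaw 15.6 F [-0.2 -0.2 -0.5] w 85.1 j6 1.48
rect c [606.7 179.6] sides [237.8, 107.7] long yaw 104.8 px [404. 108.] 23406
rect c [440.9 181.3] sides [50.9, 39.6] long yaw 76.9 px [249.  75.] 2145
rect c [480.6  65.6] sides [38.6, 49.9] long yaw 104.6 px [256. 191.] 1519
```

>>> carry_out --pt "0.0013 0.0004 -0.04" --pt "0 0 -0.045" --pt "0 0 -0.045" --pt "0 0 -0.04" --pt "0 0 -0.017" --pt "0 0 -0.005" --pt "0 0 0" --pt "0 0 0" --twist '[-1,0,0,0,0,0,0,0]'

```text
t: 41.2
position: [477.2, 84.8, 10.2]
tool_rot: [0.613, 0.79, 0.001, 0.001]
ft_force: [0.2, -0.3, 0.7]
grip_width: 85.4
```

>>> carry_out --pt "0 0 0" --pt "0 0 0" --pt "0 0 0" --pt "0 0 0" --pt "0 0 0" --pt "0 0 0" --pt "0 0 0" --twist '[0,0,0,0,0,0,0]' --gripper 1

```text
t: 41.9
position: [476.3, 85.2, 9.3]
tool_rot: [0.612, 0.791, 0.0, 0.0]
ft_force: [-1.4, -0.1, 6.8]
grip_width: 37.8
```

>>> carry_out --pt "0 0 0.01" --pt "0 0 0.03" --pt "0 0 0.03" --pt "0 0 0" --twist '[0,0,0,0]'

```text
t: 42.3
position: [477.8, 85.5, 82.8]
tool_rot: [0.612, 0.791, 0.002, 0.002]
ft_force: [0.2, 0.0, -1.3]
grip_width: 37.0
```

```bash
python3 - <<'E'
from h import *
st(); s=snap("wrist"); car(s,z=90)
E
```

```text
t 42.3 pos [477.8  85.5  82.8] jawyaw 14.5 F [ 0.2  0.  -1.3] w 37.0 j6 1.50
rect c [549.3 159.7] sides [124.4, 58.0] long yaw 106.8 px [450. 141.] 25636
rect c [446.  176.5] sides [32.6, 25.4] long yaw 76.7 px [235.  61.] 5268
rect c [546.4 188.6] sides [45.2, 34.2] long yaw 102.8 px [471.  93.] 8262
rect c [482.2  67.3] sides [51.1, 36.5] long yaw 106.7 px [254. 294.] 5605
```

>>> carry_out --pt "0.008 -0.03 0.02" --pt "0.008 -0.04 0.01" --pt "0.008 -0.04 0" --pt "0.008 -0.04 0" --pt "0.008 -0.04 0" --pt "0.008 -0.04 0" --pt "0.008 -0.04 0" --pt "0.01 -0.033 0" --pt "0.01 -0.02 0" --pt "0 0 0" --twist '[0,0,0,0,0,0,0,-0.8,-0.7,0]'

```text
t: 43.35
position: [551.8, -240.1, 106.5]
tool_rot: [0.624, 0.782, -0.0, -0.001]
ft_force: [-1.2, 0.9, -1.7]
grip_width: 37.4
```

>>> carry_out --pt "0 0 -0.02" --pt "0 0 -0.015" --pt "0 0 -0.005" --pt "0 0 -0.003" --pt "0 0 0" --twist '[0,0,0,0,0]'

```text
t: 43.85
position: [551.7, -237.5, 65.2]
tool_rot: [0.622, 0.783, -0.0, -0.0]
ft_force: [0.6, 0.4, -0.8]
grip_width: 37.4
```

>>> carry_out --pt "0 0 -0.005" --pt "0 0 -0.004" --pt "0 0 -0.003" --pt "0 0 -0.003" --pt "0 0 -0.003" --pt "0 0 0" --twist '[0,0,0,0,0,0]'

```text
t: 44.45
position: [552.1, -236.8, 48.9]
tool_rot: [0.622, 0.783, 0.001, 0.0]
ft_force: [-4.8, 8.6, 14.7]
grip_width: 36.8
```

>>> carry_out --pt "0 0 -0.003" --pt "0 0 -0.003" --pt "0 0 -0.003" --pt "0 0 0" --twist '[0,0,0,0]'

```text
t: 44.85
position: [552.2, -236.4, 40.2]
tool_rot: [0.622, 0.783, 0.001, 0.0]
ft_force: [-5.5, 11.9, 15.2]
grip_width: 37.3
```

```bash
python3 - <<'E'
from h import *
st(); s=snap("wrist"); g=cv2.cvtColor(np.array(s["image"]),cv2.COLOR_RGB2GRAY); print(g[180:384:4,253].tolist()); car(s,z=60)
E
```

```text
t 44.9 pos [ 552.2 -236.4   40.2] jawyaw 13.1 F [-5.5 11.9 15.2] w 37.3 j6 0.94
[90, 86, 88, 87, 88, 87, 88, 88, 87, 91, 89, 90, 86, 87, 88, 88, 85, 89, 108, 196, 232, 232, 232, 232, 232, 231, 231, 231, 231, 229, 230, 229, 229, 229, 230, 230, 229, 228, 227, 228, 229, 228, 228, 227, 156, 71, 39, 44, 46, 42, 45]
rect c [ 598.  -123.1] sides [28.7, 67.6] long yaw 163.6 px [443.  43.] 12021
rect c [ 555.6 -252.6] sides [45.1, 60.3] long yaw 106.0 px [254. 306.] 8374
```

>>> carry_out --pt "0.0002 -0.001 -0.003" --pt "0.0002 -0.001 -0.003" --pt "0.0002 -0.001 -0.003" --pt "0.0002 -0.001 -0.003" --pt "0 0 0" --twist '[0,0,0,0,0]'

```text
t: 45.4
position: [552.7, -238.9, 28.5]
tool_rot: [0.622, 0.783, 0.002, -0.001]
ft_force: [-9.0, 20.6, 21.2]
grip_width: 37.5
```

>>> carry_out --pt "0.0004 -0.0018 -0.002" --pt "0.0004 -0.0018 -0.002" --pt "0.0004 -0.0018 -0.002" --pt "0.0004 -0.0018 -0.001" --pt "0 0 0" --twist '[0,0,0,0,0]'

```text
t: 45.9
position: [553.4, -242.3, 21.7]
tool_rot: [0.621, 0.784, 0.004, -0.004]
ft_force: [-14.4, 41.7, 29.3]
grip_width: 37.1
```

```bash
python3 - <<'E'
from h import *
st(); s=snap("wrist"); g=cv2.cvtColor(np.array(s["image"]),cv2.COLOR_RGB2GRAY); print(g[180:384:4,253].tolist()); print(g[180:384:4,235].tolist());cv2.imwrite('pics/c1.png',np.array(s["image"])[:,:,::-1])
E
```

```text
t 45.9 pos [ 553.4 -242.3   21.7] jawyaw 13.3 F [-14.4  41.7  29.3] w 37.1 j6 0.92
[88, 88, 89, 82, 85, 86, 85, 89, 85, 88, 88, 85, 87, 87, 84, 86, 85, 88, 93, 218, 220, 219, 219, 219, 218, 218, 218, 217, 216, 218, 217, 217, 217, 216, 217, 216, 217, 216, 217, 217, 216, 216, 215, 216, 216, 108, 37, 42, 47, 47, 45]
[84, 88, 85, 86, 85, 86, 85, 85, 84, 86, 82, 89, 88, 85, 86, 88, 87, 88, 93, 220, 221, 220, 220, 220, 221, 221, 221, 220, 220, 222, 220, 221, 221, 221, 221, 222, 222, 221, 221, 222, 221, 221, 222, 222, 139, 45, 38, 45, 46, 46, 48]
```

>>> carry_out --pt "0.0004 -0.0018 0" --pt "0.0004 -0.0018 0" --pt "0.0004 -0.0018 0" --pt "0 0 0" --twist '[0,0,0,0]'

```text
t: 46.35
position: [553.5, -243.3, 20.8]
tool_rot: [0.62, 0.785, 0.007, -0.008]
ft_force: [-18.2, 63.8, 34.0]
grip_width: 37.1
```

>>> carry_out --pt "0 0 -0.003" --pt "0 0 -0.003" --pt "0 0 0" --twist '[0,0,0]'

```text
t: 46.65
position: [554.8, -246.4, 16.7]
tool_rot: [0.62, 0.784, 0.005, -0.004]
ft_force: [-18.2, 50.4, 38.9]
grip_width: 37.5
```

>>> carry_out --pt "0.0003 -0.001 -0.002" --pt "0.0003 -0.001 -0.001" --pt "0 0 0" --twist '[0,0,0]'

```text
t: 46.95
position: [555.0, -246.6, 16.4]
tool_rot: [0.62, 0.785, 0.006, -0.005]
ft_force: [-30.4, 65.6, 62.7]
grip_width: 37.6
```

>>> carry_out --pt "-0.001 0.004 0" --pt "-0.002 0.01 0.005" --pt "-0.003 0.015 0.02" --pt "0 0.01 0.03" --pt "0 0.01 0.02" --pt "0 0 0" --twist '[0,0,0,0,0,0]'

```text
t: 47.55
position: [551.6, -207.2, 88.5]
tool_rot: [0.622, 0.783, 0.001, 0.002]
ft_force: [0.5, 0.6, -1.2]
grip_width: 37.3
```

```bash
python3 - <<'E'
from h import *
st(); s=snap("wrist"); g=cv2.cvtColor(np.array(s["image"]),cv2.COLOR_RGB2GRAY).astype(int); 
for c in (235,253,275): print(g[180:384:4,c].tolist())
sc=snap("scene"); p=monitor.read_state()["position"]; u,v=pix(sc,p); print(u,v); u,v=int(u),int(v)
a=cv2.resize(sc["image"][v-45:v+35,u-40:u+40,::-1],(390,390),interpolation=2)
b=cv2.resize(s["image"][130:384,126:380,::-1],(390,390),interpolation=2); cv2.imwrite('pics/c2.png',np.hstack([b,a]))
E
```

```text
t 47.5 pos [ 551.6 -207.2   88.5] jawyaw 13.0 F [ 0.5  0.6 -1.2] w 37.3 j6 0.98
[92, 92, 91, 91, 92, 92, 92, 91, 91, 90, 91, 92, 91, 93, 90, 94, 90, 90, 140, 221, 220, 220, 220, 220, 220, 220, 220, 220, 220, 221, 221, 221, 222, 222, 222, 222, 222, 222, 222, 222, 223, 223, 221, 223, 141, 50, 40, 46, 49, 46, 53]
[89, 94, 91, 93, 91, 91, 91, 88, 91, 88, 91, 87, 88, 88, 92, 87, 90, 89, 135, 219, 218, 217, 218, 218, 218, 217, 217, 216, 216, 216, 217, 216, 216, 215, 216, 216, 215, 215, 214, 215, 215, 216, 215, 215, 215, 110, 44, 46, 49, 49, 49]
[94, 90, 91, 90, 92, 90, 92, 92, 92, 87, 90, 90, 92, 94, 89, 92, 92, 91, 135, 219, 219, 219, 218, 218, 217, 218, 218, 217, 217, 217, 217, 216, 217, 217, 218, 217, 218, 218, 219, 220, 219, 219, 220, 219, 88, 49, 44, 44, 46, 47, 47]
188.23779463981793 210.8618775522292
```

```bash
python3 - <<'E'
from h import *
s=load("wrist"); g=cv2.cvtColor(np.array(s["image"]),cv2.COLOR_RGB2GRAY).astype(int)
P=s["pose"]; p=monitor.read_state()["position"]
for r in (256,260,270,290,310,330,345,352,355):
    on=np.where(g[r]>185)[0]; k=on[(on>150)&(on<360)]; 
    # contiguous run through 253
    a=253
    while g[r,a]>185: a-=1
    b=253
    while g[r,b]>185: b+=1
    w=b-a-1; Z=40*float(s["fx"])/max(w,1); q=P[:3,3]+P[:3,:3]@np.array([0,(r-s["cy"])/s["fy"]*Z,Z]); d=q-p
    print(r,a,b,w,"rel TCP ys %.1f z %.1f"%(-.225*d[0]+.974*d[1],d[2]))
E
```

```text
256 216 291 74 rel TCP ys 0.8 z 2.3
260 216 291 74 rel TCP ys -1.2 z 3.0
270 215 292 76 rel TCP ys -3.9 z 8.5
290 213 294 80 rel TCP ys -8.9 z 18.6
310 211 296 84 rel TCP ys -13.4 z 27.8
330 204 300 95 rel TCP ys -9.9 z 44.2
345 207 301 93 rel TCP ys -18.0 z 44.2
352 207 300 92 rel TCP ys -22.0 z 44.1
355 234 273 38 rel TCP ys -177.6 z -99.1
```

>>> carry_out --pt "0.002 -0.008 -0.02" --pt "0.002 -0.008 -0.025" --pt "0 0 -0.02" --pt "0 0 -0.008" --pt "0 0 -0.004" --pt "0 0 0" --twist '[0,0,0,0,0,0]'

```text
t: 48.25
position: [553.7, -223.5, 7.8]
tool_rot: [0.623, 0.782, -0.0, -0.0]
ft_force: [0.7, 0.2, -0.7]
grip_width: 37.6
```

>>> carry_out --pt "0.0006 -0.0026 0" --pt "0.0006 -0.0026 0" --pt "0.0006 -0.0026 0" --pt "0 0 0" --twist '[0,0,0,0]'

```text
t: 48.65
position: [556.1, -231.8, 8.8]
tool_rot: [0.623, 0.782, 0.0, 0.0]
ft_force: [0.3, -0.2, -1.0]
grip_width: 37.2
```

>>> carry_out --pt "0.0006 -0.0026 0" --pt "0.0006 -0.0026 0" --pt "0 0 0" --twist '[0,0,0]'

```text
t: 48.95
position: [557.1, -236.9, 8.3]
tool_rot: [0.623, 0.782, -0.0, 0.0]
ft_force: [-0.3, 0.4, -1.8]
grip_width: 37.4
```

>>> carry_out --pt "0.0006 -0.0026 0" --pt "0.0006 -0.0026 0" --pt "0 0 0" --twist '[0,0,0]'

```text
t: 49.25
position: [557.7, -239.6, 8.1]
tool_rot: [0.622, 0.783, 0.001, -0.002]
ft_force: [-3.8, 13.2, 3.2]
grip_width: 37.0
```

>>> carry_out --pt "0.0006 -0.0026 0" --pt "0.0006 -0.0026 0" --pt "0 0 0" --twist '[0,0,0]'

```text
t: 49.55
position: [557.6, -240.0, 7.9]
tool_rot: [0.621, 0.784, 0.004, -0.006]
ft_force: [-11.2, 38.6, 12.0]
grip_width: 37.2
```

>>> carry_out --pt "0.0006 -0.0026 0" --pt "0.0003 -0.0013 0" --pt "0 0 0" --twist '[0,0,0]'

```text
t: 49.85
position: [557.5, -240.3, 7.7]
tool_rot: [0.62, 0.785, 0.005, -0.008]
ft_force: [-17.0, 57.8, 19.8]
grip_width: 37.4
```

>>> carry_out --pt "0.0003 -0.0015 0" --pt "0.0003 -0.0015 0" --pt "0 0 0" --twist '[0,0,0]'

```text
t: 50.15
position: [558.4, -242.8, 8.2]
tool_rot: [0.62, 0.785, 0.006, -0.008]
ft_force: [-16.2, 60.4, 23.4]
grip_width: 37.4
```

>>> carry_out --pt "0.0003 -0.0015 0" --pt "0.0003 -0.0015 0" --pt "0.0003 -0.0015 0" --pt "0.0003 -0.0015 0" --pt "0 0 0" --twist '[0,0,0,0,0]'

```text
t: 50.65
position: [559.0, -245.6, 8.7]
tool_rot: [0.619, 0.785, 0.008, -0.011]
ft_force: [-22.1, 78.0, 33.4]
grip_width: 37.3
```

```bash
cat >> h.py <<'E'
def plate(s):
    g=cv2.cvtColor(np.array(s["image"]),cv2.COLOR_RGB2GRAY).astype(int); P=s["pose"]; p=monitor.read_state()["position"]; out=[]
    ys=P[:2,3]-p[:2]; ys=ys/np.linalg.norm(ys)
    for r in range(225,330,6):
        if g[r,253]<170: continue
        a=b=253
        while g[r,a]>170: a-=1
        while g[r,b]>170: b+=1
        w=b-a-1
        if w<40: continue
        Z=40*float(s["fx"])/w; q=P[:3,3]+P[:3,:3]@np.array([0,(r-s["cy"])/s["fy"]*Z,Z]); d=q-p; out.append((r,w,round(float(d[:2]@ys),1),round(float(d[2]),1)))
    print(out)
E
python3 - <<'E'
from h import *
st(); plate(snap("wrist"))
E
```

```text
t 50.6 pos [ 559.  -245.6    8.7] jawyaw 13.5 F [-22.1  78.   33.4] w 37.3 j6 0.91
[(255, 74, 1.3, -1.4), (261, 76, 0.4, 3.4), (267, 77, -1.5, 6.1), (273, 78, -3.4, 8.8), (279, 80, -4.2, 13.1), (285, 82, -4.9, 17.2), (291, 83, -6.6, 19.6), (297, 84, -8.3, 22.0), (303, 86, -8.8, 25.7), (309, 87, -10.4, 27.9), (315, 88, -12.0, 30.0), (321, 95, -7.5, 39.2), (327, 98, -7.2, 43.1)]
```

>>> carry_out --pt "-0.0007 0.003 0" --pt "-0.0005 0.002 0" --pt "0 0 -0.001" --pt "0 0 0" --twist '[0,0,0,0]'

```text
t: 51.1
position: [559.1, -245.5, 8.7]
tool_rot: [0.62, 0.784, 0.005, -0.006]
ft_force: [-18.2, 53.9, 28.5]
grip_width: 37.4
```

>>> carry_out --pt "0 0 0" --pt "0 0 0" --pt "0 0 0" --twist '[0,0,0]' --gripper 0.4

```text
t: 51.4
position: [561.1, -255.1, 7.4]
tool_rot: [0.623, 0.782, -0.0, 0.0]
ft_force: [-1.1, 0.3, 0.8]
grip_width: 51.3
```

```bash
python3 - <<'E'
from h import *
st(); plate(snap("wrist"))
E
```

```text
t 51.4 pos [ 561.1 -255.1    7.4] jawyaw 13.0 F [-1.1  0.3  0.8] w 51.3 j6 0.92
[(261, 102, 22.1, 38.8), (267, 103, 20.5, 40.6), (273, 103, 18.3, 41.4), (279, 103, 16.1, 42.1), (285, 103, 13.9, 42.9), (291, 103, 11.7, 43.7), (297, 104, 10.2, 45.4), (303, 108, 10.9, 49.7), (309, 110, 10.2, 52.1), (315, 114, 10.8, 55.9), (321, 116, 10.2, 58.1), (327, 122, 12.0, 62.9)]
```

>>> carry_out --pt "0 0 0" --pt "0 0 0" --twist '[0,0]'

```text
t: 51.65
position: [560.9, -255.2, 7.2]
tool_rot: [0.623, 0.782, -0.0, 0.0]
ft_force: [-0.2, 0.8, 0.1]
grip_width: 51.4
```

```bash
python3 - <<'E'
from h import *
st(); s=snap("wrist"); plate(s); g=cv2.cvtColor(np.array(s["image"]),cv2.COLOR_RGB2GRAY).astype(int)
for c in (230,253,276): print(g[150:384:6,c].tolist())
sc=snap("scene"); im=np.array(sc["image"]); hsv=cv2.cvtColor(im,cv2.COLOR_RGB2HSV)
E
```

```text
t 51.6 pos [ 560.9 -255.2    7.2] jawyaw 12.9 F [-0.2  0.8  0.1] w 51.4 j6 0.92
[(237, 74, 10.4, -4.6), (243, 78, 11.3, 3.9), (249, 80, 10.3, 8.3), (255, 84, 11.2, 15.6), (261, 87, 11.1, 20.9), (267, 90, 11.0, 25.8), (273, 96, 13.3, 33.9), (279, 96, 10.9, 34.7), (285, 100, 11.6, 39.8), (291, 102, 10.8, 42.6), (297, 104, 10.1, 45.3), (303, 108, 10.7, 49.6), (309, 110, 10.0, 52.0), (315, 114, 10.7, 55.8), (321, 116, 10.0, 58.0), (327, 122, 11.8, 62.8)]
[102, 99, 104, 102, 104, 101, 104, 105, 105, 104, 98, 104, 102, 101, 197, 196, 196, 196, 196, 197, 194, 195, 194, 255, 254, 255, 255, 255, 220, 221, 255, 255, 255, 255, 238, 58, 45, 58, 60]
[105, 104, 102, 104, 101, 103, 103, 104, 104, 103, 100, 103, 103, 103, 193, 192, 191, 191, 189, 190, 190, 190, 191, 250, 254, 254, 255, 254, 217, 220, 255, 255, 255, 255, 255, 154, 47, 59, 56]
[104, 101, 102, 104, 101, 106, 103, 105, 101, 102, 104, 103, 102, 101, 192, 192, 192, 192, 191, 190, 193, 193, 194, 255, 255, 253, 255, 250, 215, 221, 255, 255, 255, 255, 246, 57, 49, 57, 58]
```

The carrier now stands on edge between the fingers, back face towards the camera side. Grip it and carry it to the right-hand bay.

>>> carry_out --pt "0 0 0" --pt "0 0 0" --pt "0 0 0" --pt "0 0 0" --pt "0 0 0" --pt "0 0 0.01" --pt "0 0.005 0.04" --pt "0 0.02 0.04" --pt "0.004 0.03 0" --pt "0.004 0.03 0" --twist '[0,0,0,0,0,0,0,-1,-2,-2]' --gripper 1

```text
t: 52.75
position: [569.7, -169.3, 99.6]
tool_rot: [0.657, 0.754, 0.001, 0.001]
ft_force: [0.2, 0.1, -1.5]
grip_width: 39.3
```

>>> carry_out --pt "0.007 0.04 0" --pt "0.007 0.04 0" --pt "0.007 0.04 0" --pt "0.007 0.04 0" --pt "0.007 0.04 0" --pt "0.007 0.035 0" --pt "0 0.01 0" --pt "0 0 0" --twist '[0,0,0,0,0,0,0,0]'

```text
t: 53.55
position: [610.7, 76.6, 97.4]
tool_rot: [0.655, 0.755, -0.0, -0.0]
ft_force: [0.6, 1.1, -0.8]
grip_width: 39.5
```

```bash
python3 - <<'E'
from h import *
st(); s=snap("wrist"); plate(s)
E
```

```text
t 53.5 pos [610.7  76.6  97.4] jawyaw 8.1 F [ 0.6  1.1 -0.8] w 39.5 j6 1.55
[(297, 95, 4.3, 36.1), (303, 98, 4.5, 40.2), (309, 97, 1.3, 39.9), (315, 96, -2.0, 39.7), (321, 95, -5.3, 39.4)]
```

>>> carry_out --pt "0.002 0 -0.03" --pt "0 0 -0.03" --pt "0 0 -0.01" --pt "0 0 -0.004" --pt "0 0 0" --twist '[0,0,0,0,0]'

```text
t: 54.1
position: [613.1, 74.4, 24.0]
tool_rot: [0.657, 0.754, 0.0, 0.0]
ft_force: [-0.1, 0.1, -1.2]
grip_width: 39.1
```

>>> carry_out --pt "0 0 -0.001" --pt "0 0 -0.001" --pt "0 0 0" --twist '[0,0,0]'

```text
t: 54.4
position: [613.3, 75.2, 22.0]
tool_rot: [0.656, 0.755, 0.0, 0.0]
ft_force: [-0.6, -0.4, -2.1]
grip_width: 39.8
```

>>> carry_out --pt "0 0 -0.001" --pt "0 0 -0.001" --pt "0 0 0" --twist '[0,0,0]'

```text
t: 54.7
position: [613.0, 75.3, 19.4]
tool_rot: [0.656, 0.755, 0.0, 0.0]
ft_force: [1.2, -1.0, -0.9]
grip_width: 39.0
```

>>> carry_out --pt "0 0 -0.001" --pt "0 0 -0.001" --pt "0 0 0" --twist '[0,0,0]'

```text
t: 55.0
position: [613.1, 75.3, 19.3]
tool_rot: [0.656, 0.755, 0.001, 0.0]
ft_force: [-6.1, -0.9, 14.0]
grip_width: 39.3
```

>>> carry_out --pt "0 0 -0.001" --pt "0 0 -0.001" --pt "0 0 0" --twist '[0,0,0]'

```text
t: 55.3
position: [613.2, 75.3, 19.1]
tool_rot: [0.656, 0.755, 0.001, 0.001]
ft_force: [-12.1, -0.6, 26.7]
grip_width: 39.2
```

```bash
python3 - <<'E'
from h import *
st(); s=snap("wrist"); plate(s); g=cv2.cvtColor(np.array(s["image"]),cv2.COLOR_RGB2GRAY).astype(int)
for c in (230,253,276): print(g[150:384:6,c].tolist())
print(g[306,190:320:4].tolist())
E
```

```text
t 55.3 pos [613.2  75.3  19.1] jawyaw 8.0 F [-12.1  -0.6  26.7] w 39.2 j6 1.55
[(225, 103, 35.8, 35.2), (231, 103, 33.6, 36.0), (303, 97, 2.3, 39.1), (309, 96, -0.9, 38.8), (315, 94, -5.1, 37.5), (321, 94, -7.5, 38.3)]
[201, 201, 202, 201, 201, 202, 202, 201, 203, 202, 201, 201, 201, 201, 147, 142, 140, 140, 142, 140, 142, 140, 140, 141, 139, 190, 188, 190, 190, 190, 61, 60, 61, 65, 52, 35, 29, 34, 26]
[200, 200, 201, 201, 201, 201, 200, 202, 201, 201, 201, 201, 202, 201, 144, 137, 138, 138, 137, 136, 136, 137, 137, 135, 136, 186, 188, 189, 191, 188, 62, 62, 59, 59, 60, 39, 29, 27, 29]
[202, 201, 201, 203, 201, 201, 201, 201, 201, 201, 201, 201, 202, 201, 141, 139, 138, 139, 138, 138, 136, 135, 137, 138, 139, 189, 191, 187, 189, 184, 64, 63, 62, 62, 56, 31, 26, 27, 26]
[27, 35, 33, 37, 177, 191, 189, 191, 188, 190, 188, 190, 188, 192, 190, 186, 187, 184, 185, 189, 186, 189, 191, 189, 185, 186, 186, 190, 165, 21, 30, 33, 33]
```

```bash
python3 - <<'E'
from h import *
s=load("wrist"); w=np.array([-.136,.990]); p=monitor.read_state()["position"][:2]
for r,z in((233,12),(297,62),(329,62)): q=world(s,253,r,z); print(r,z,q.round(1),"rel TCP along w",round(float((q[:2]-p)@w),1))
E
```

```text
233 12 [610.7  86.7  12. ] rel TCP along w 11.6
297 62 [611.2  83.4  62. ] rel TCP along w 8.2
329 62 [613.4  67.8  62. ] rel TCP along w -7.5
```

>>> carry_out --pt "0 0 0.001" --pt "0 0 0.001" --pt "0 0 0" --twist '[0,0,0]'

```text
t: 55.65
position: [613.1, 75.3, 19.2]
tool_rot: [0.656, 0.755, 0.001, 0.0]
ft_force: [-5.4, -0.7, 13.2]
grip_width: 39.6
```

>>> carry_out --pt "0 0 0" --pt "0 0 0" --pt "0 0 0" --pt "0 0 0.02" --pt "0 0 0.03" --pt "0 0 0.015" --pt "0.004 -0.03 0" --pt "0 -0.004 0" --twist '[0,0,0,0,0,0,0,0]' --gripper 0.3

```text
t: 56.45
position: [617.5, 39.4, 82.6]
tool_rot: [0.657, 0.754, 0.0, 0.001]
ft_force: [-0.1, -0.8, 0.3]
grip_width: 59.7
```

>>> carry_out --pt "0 0 0" --pt "0 0 0" --pt "0 0 0" --pt "0 0 0" --pt "0 0 0" --pt "0 0 -0.02" --pt "0 0 -0.01" --pt "0 0 0" --twist '[0,0,0,0,0,0,0,0]' --gripper 1

```text
t: 57.25
position: [615.8, 41.2, 50.4]
tool_rot: [0.656, 0.755, -0.001, -0.001]
ft_force: [0.3, -0.1, -0.0]
grip_width: 0.7
```

>>> carry_out --pt "-0.0007 0.005 0" --pt "-0.0007 0.005 0" --pt "-0.0007 0.005 0" --pt "-0.0007 0.005 0" --pt "-0.0007 0.005 0" --pt "-0.0007 0.005 0" --pt "-0.0007 0.005 0" --pt "0 0 0" --twist '[0,0,0,0,0,0,0,0]'

```text
t: 58.05
position: [611.9, 76.8, 52.3]
tool_rot: [0.656, 0.755, 0.0, -0.0]
ft_force: [0.7, 0.3, -1.0]
grip_width: 0.2
```

```bash
python3 - <<'E'
from h import *
st(); s=snap("wrist"); g=cv2.cvtColor(np.array(s["image"]),cv2.COLOR_RGB2GRAY).astype(int)
for c in (230,253,276): print(g[100:384:6,c].tolist())
E
```

```text
t 58.0 pos [611.9  76.8  52.3] jawyaw 8.0 F [ 0.7  0.3 -1. ] w 0.2 j6 1.56
[217, 216, 207, 216, 216, 216, 217, 217, 216, 216, 216, 189, 196, 197, 197, 193, 176, 176, 174, 174, 173, 170, 192, 216, 152, 72, 40, 47, 41, 38, 37, 36, 56, 37, 35, 38, 35, 35, 34, 36, 35, 34, 38, 36, 33, 33, 34, 35]
[216, 217, 207, 216, 217, 217, 217, 217, 217, 217, 217, 190, 195, 199, 199, 189, 23, 156, 142, 153, 104, 154, 187, 216, 49, 36, 30, 33, 32, 32, 36, 53, 60, 55, 54, 55, 57, 54, 66, 66, 71, 97, 88, 85, 30, 36, 35, 33]
[216, 217, 211, 216, 217, 216, 217, 217, 217, 217, 216, 191, 198, 195, 195, 183, 167, 167, 167, 168, 169, 170, 195, 217, 160, 75, 36, 44, 41, 35, 35, 38, 60, 34, 36, 36, 31, 36, 35, 38, 37, 35, 33, 38, 33, 35, 32, 28]
```

>>> carry_out --pt "0 -0.005 0.04" --pt "0 0 0.045" --pt "-0.02 0.01 0.04" --pt "-0.03 0.02 0.02" --pt "-0.03 0.025 0" --pt "-0.03 0.025 0" --pt "-0.03 0.025 0" --pt "-0.027 0.024 0" --pt "0 0 0" --twist '[0,0,-4,-4,-4,-4,-5,0,0]' --gripper 0

```text
t: 59.0
position: [442.7, 202.0, 197.9]
tool_rot: [0.782, 0.623, 0.0, -0.0]
ft_force: [0.3, 0.1, 0.5]
grip_width: 85.3
```

```bash
python3 - <<'E'
from h import *
st(); car(snap("wrist"))
t=snap("top"); im=np.array(t["image"])[140:240,130:260,::-1]; cv2.imwrite('pics/t2.png',cv2.resize(im,None,fx=5,fy=5,interpolation=2))
hsv=cv2.cvtColor(np.array(t["image"]),cv2.COLOR_RGB2HSV); m=(hsv[...,2]<90).astype(np.uint8); m[:155]=0;m[215:]=0;m[:,:140]=0;m[:,240:]=0
n,l,a,c=cv2.connectedComponentsWithStats(m)
for i in range(1,n):
    if a[i,4]>5: print(a[i],c[i].round(1),world(t,*c[i],28).round(1))
E
```

```text
t 59.0 pos [442.7 202.  197.9] jawyaw -12.9 F [0.3 0.1 0.5] w 85.3 j6 2.22
rect c [603.3 203.1] sides [107.1, 276.4] long yaw 97.6 px [397. 123.] 25722
rect c [441.8 181.7] sides [49.8, 38.6] long yaw 78.4 px [258. 189.] 1510
rect c [82.4 60. ] sides [42.8, 88.0] long yaw 61.8 px [ 16. 330.] 908
[163 204  17  11 122] [172.  208.6] [507.8 235.2  28. ]
[140 210   5   5  15] [141.3 212.7] [493.9 329.1  28. ]
```

>>> carry_out --pt "0.0034 -0.0003 -0.04" --pt "0 0 -0.04" --pt "0 0 -0.04" --pt "0 0 -0.04" --pt "0 0 -0.02" --pt "0 0 -0.008" --pt "0 0 0" --pt "0 0 0" --twist '[0.5,0,0,0,0,0,0,0]'

```text
t: 59.9
position: [449.5, 199.8, 10.5]
tool_rot: [0.78, 0.626, 0.001, 0.0]
ft_force: [-0.6, 0.6, 0.0]
grip_width: 85.6
```

>>> carry_out --pt "0 0 0" --pt "0 0 0" --pt "0 0 0" --pt "0 0 0" --pt "0 0 0" --pt "0 0 0" --pt "0 0 0" --twist '[0,0,0,0,0,0,0]' --gripper 1

```text
t: 60.6
position: [448.8, 200.1, 10.5]
tool_rot: [0.78, 0.626, 0.001, 0.0]
ft_force: [-1.8, -0.5, 8.1]
grip_width: 36.8
```

>>> carry_out --pt "0 0 0.01" --pt "0 0 0.04" --pt "0 0 0.05" --pt "0.01 -0.02 0" --pt "0.01 -0.04 0" --pt "0.01 -0.04 0" --pt "0.01 -0.045 0" --pt "0.01 -0.045 0" --pt "0.01 -0.045 0" --pt "0.01 -0.045 0" --twist '[0,0,0,0,0,5,5,5,5,5]'

```text
t: 61.6
position: [518.6, -82.0, 110.1]
tool_rot: [0.625, 0.781, 0.0, 0.0]
ft_force: [1.6, 0.6, -0.3]
grip_width: 37.2
```

>>> carry_out --pt "0.008 -0.04 0" --pt "0.009 -0.04 0" --pt "0.009 -0.04 -0.005" --pt "0.008 -0.036 -0.01" --pt "0 0 -0.015" --pt "0 0 -0.013" --pt "0 0 -0.005" --pt "0 0 -0.004" --pt "0 0 -0.003" --pt "0 0 0" --twist '[0.3,0,0,0,0,0,0,0,0,0]'

```text
t: 62.6
position: [552.7, -235.4, 54.9]
tool_rot: [0.624, 0.782, 0.0, 0.0]
ft_force: [-1.1, 0.4, 1.4]
grip_width: 37.4
```

>>> carry_out --pt "0 0 -0.003" --pt "0 0 -0.003" --pt "0 0 -0.003" --pt "0 0 -0.003" --pt "0 0 -0.003" --pt "0 0 0" --twist '[0,0,0,0,0,0]'

```text
t: 63.2
position: [552.5, -234.3, 41.0]
tool_rot: [0.624, 0.782, 0.001, -0.0]
ft_force: [-5.9, 12.9, 14.1]
grip_width: 36.8
```

```bash
python3 - <<'E'
from h import *
st(); plate(snap("wrist"))
E
```

```text
t 63.2 pos [ 552.5 -234.3   41. ] jawyaw 12.9 F [-5.9 12.9 14.1] w 36.8 j6 0.94
[(255, 71, -2.2, -7.6), (261, 72, -4.2, -4.5), (267, 72, -7.3, -3.4), (273, 72, -10.5, -2.3), (279, 72, -13.7, -1.2), (285, 72, -16.8, -0.1), (291, 74, -17.1, 4.8), (297, 76, -17.4, 9.4), (303, 77, -19.1, 12.2), (309, 80, -18.0, 18.0), (315, 83, -17.0, 23.4), (321, 86, -16.1, 28.5), (327, 97, -7.1, 42.2)]
```

Same behaviour as before. Continue down with slight inward travel, then the wall push.

>>> carry_out --pt "0.0002 -0.001 -0.003" --pt "0.0002 -0.001 -0.003" --pt "0.0002 -0.001 -0.003" --pt "0.0002 -0.001 -0.003" --pt "0 0 -0.003" --pt "0 0 -0.003" --pt "0 0 -0.002" --pt "0 0 0" --twist '[0,0,0,0,0,0,0,0]'

```text
t: 64.05
position: [553.3, -237.9, 21.8]
tool_rot: [0.623, 0.782, 0.001, -0.0]
ft_force: [-8.6, 16.6, 20.3]
grip_width: 36.8
```

>>> carry_out --pt "0.0003 -0.0013 -0.002" --pt "0.0003 -0.0013 -0.002" --pt "0.0003 -0.0013 -0.001" --pt "0 0 0" --twist '[0,0,0,0]'

```text
t: 64.45
position: [553.4, -239.9, 15.7]
tool_rot: [0.623, 0.782, 0.002, -0.003]
ft_force: [-9.9, 25.3, 17.2]
grip_width: 37.1
```

```bash
python3 - <<'E'
from h import *
st(); plate(snap("wrist"))
E
```

```text
t 64.5 pos [ 553.4 -239.9   15.7] jawyaw 12.9 F [-9.9 25.3 17.2] w 37.1 j6 0.93
[(261, 71, -5.4, -6.5), (267, 73, -6.1, -1.3), (273, 74, -8.0, 1.7), (279, 76, -8.5, 6.4), (285, 77, -10.3, 9.2), (291, 78, -12.0, 11.9), (297, 79, -13.7, 14.5), (303, 80, -15.3, 17.1), (309, 81, -16.9, 19.6), (315, 83, -17.2, 23.5), (321, 86, -16.3, 28.5), (327, 98, -6.3, 43.3)]
```

>>> carry_out --pt "0.0004 -0.0015 0" --pt "0.0004 -0.0015 0" --pt "0.0004 -0.0015 0" --pt "0.0004 -0.0015 0" --pt "0 0 0" --twist '[0,0,0,0,0]'

```text
t: 65.0
position: [553.4, -241.3, 14.5]
tool_rot: [0.622, 0.783, 0.005, -0.007]
ft_force: [-16.2, 47.7, 20.8]
grip_width: 37.1
```

>>> carry_out --pt "0.0004 -0.0015 0" --pt "0.0004 -0.0015 0" --pt "0.0004 -0.0015 0" --pt "0 0 0" --twist '[0,0,0,0]'

```text
t: 65.4
position: [553.5, -242.5, 13.6]
tool_rot: [0.621, 0.784, 0.006, -0.01]
ft_force: [-18.5, 64.0, 20.8]
grip_width: 36.8
```

```bash
python3 - <<'E'
from h import *
st(); plate(snap("wrist"))
E
```

```text
t 65.4 pos [ 553.5 -242.5   13.6] jawyaw 13.2 F [-18.5  64.   20.8] w 36.8 j6 0.92
[(261, 72, -4.1, -4.5), (267, 73, -6.1, -1.4), (273, 75, -6.8, 3.4), (279, 76, -8.6, 6.3), (285, 77, -10.4, 9.0), (291, 79, -11.0, 13.3), (297, 80, -12.7, 15.9), (303, 81, -14.3, 18.4), (309, 83, -14.8, 22.3), (315, 84, -16.4, 24.6), (321, 85, -17.9, 26.9), (327, 98, -7.0, 43.2)]
```

>>> carry_out --pt "-0.0004 0.0015 -0.001" --pt "0 0 0" --twist '[0,0]'

```text
t: 65.65
position: [553.6, -242.4, 13.5]
tool_rot: [0.621, 0.783, 0.005, -0.008]
ft_force: [-20.1, 57.5, 24.2]
grip_width: 37.0
```

>>> carry_out --pt "0 0 0" --pt "0 0 0" --pt "0 0 0" --pt "0 0 0" --pt "0 0 0" --pt "0 0 0" --twist '[0,0,0,0,0,0]' --gripper 0.4

```text
t: 66.25
position: [556.5, -253.4, 13.3]
tool_rot: [0.624, 0.781, -0.0, 0.0]
ft_force: [0.6, 0.9, -0.3]
grip_width: 51.3
```

```bash
python3 - <<'E'
from h import *
st(); s=snap("wrist"); plate(s); g=cv2.cvtColor(np.array(s["image"]),cv2.COLOR_RGB2GRAY).astype(int)
for c in (230,253,276): print(g[150:384:6,c].tolist())
E
```

```text
t 66.2 pos [ 556.5 -253.4   13.3] jawyaw 12.7 F [ 0.6  0.9 -0.3] w 51.3 j6 0.92
[(237, 72, 8.3, -8.7), (243, 74, 7.3, -3.6), (249, 77, 7.4, 3.1), (255, 80, 7.5, 9.3), (261, 82, 6.6, 13.5), (267, 85, 6.7, 19.0), (273, 96, 13.3, 33.9), (279, 96, 10.9, 34.7), (285, 98, 10.1, 37.7), (291, 102, 10.8, 42.6), (297, 104, 10.1, 45.3), (303, 108, 10.7, 49.6), (309, 110, 10.0, 52.0), (315, 114, 10.7, 55.8), (321, 118, 11.2, 59.4), (327, 122, 11.8, 62.8)]
[104, 103, 104, 104, 101, 103, 102, 104, 105, 105, 104, 100, 100, 98, 204, 204, 204, 205, 203, 204, 202, 202, 202, 206, 255, 254, 255, 255, 239, 255, 255, 255, 255, 255, 238, 58, 53, 59, 55]
[104, 101, 104, 103, 103, 102, 102, 103, 102, 104, 106, 102, 104, 103, 201, 201, 199, 200, 200, 200, 200, 199, 200, 203, 251, 254, 254, 255, 237, 255, 255, 255, 255, 255, 255, 89, 47, 57, 57]
[104, 105, 100, 102, 106, 104, 102, 105, 103, 106, 99, 104, 101, 104, 201, 198, 198, 199, 198, 201, 200, 200, 200, 203, 254, 255, 254, 255, 232, 255, 255, 255, 255, 255, 247, 58, 51, 58, 56]
```

>>> carry_out --pt "0 0 0" --pt "0 0 0" --pt "0 0 0" --pt "0 0 0" --pt "0 0 0" --pt "0 0 0.01" --pt "0 0.005 0.04" --pt "0 0.02 0.04" --pt "0.003 0.03 0" --pt "0.003 0.03 0" --twist '[0,0,0,0,0,0,0,-1,-2,-2]' --gripper 1

```text
t: 67.3
position: [563.2, -167.5, 105.6]
tool_rot: [0.658, 0.753, 0.001, 0.001]
ft_force: [0.3, 0.4, -0.9]
grip_width: 39.4
```

>>> carry_out --pt "0.004 0.042 0" --pt "0.004 0.042 0" --pt "0.004 0.042 0" --pt "0.005 0.042 0" --pt "0.005 0.042 0" --pt "0.005 0.042 0" --pt "0.005 0.042 0" --pt "0.005 0.035 0" --pt "0 0.005 0" --pt "0 0 0" --twist '[0,0,0,0,0,0,0,0,0,0]'

```text
t: 68.3
position: [599.2, 167.0, 103.4]
tool_rot: [0.657, 0.754, -0.0, -0.0]
ft_force: [-0.7, -0.7, -0.7]
grip_width: 39.1
```

```bash
python3 - <<'E'
from h import *
st(); s=snap("wrist"); g=cv2.cvtColor(np.array(s["image"]),cv2.COLOR_RGB2GRAY).astype(int)
for c in (230,253,276): print(g[150:384:6,c].tolist())
E
```

```text
t 68.3 pos [599.2 167.  103.4] jawyaw 7.9 F [-0.7 -0.7 -0.7] w 39.1 j6 1.70
[214, 215, 214, 214, 214, 214, 213, 214, 168, 214, 213, 214, 160, 213, 136, 135, 134, 135, 135, 135, 136, 193, 198, 200, 200, 201, 189, 70, 70, 70, 66, 64, 69, 68, 56, 38, 26, 35, 35]
[215, 214, 214, 215, 215, 215, 214, 214, 166, 213, 214, 214, 147, 214, 133, 133, 131, 131, 131, 129, 130, 189, 198, 198, 202, 201, 188, 67, 66, 67, 66, 72, 64, 67, 66, 44, 28, 37, 32]
[214, 216, 214, 216, 215, 214, 214, 214, 166, 213, 214, 214, 151, 214, 131, 131, 131, 132, 130, 132, 132, 194, 201, 198, 199, 196, 182, 69, 68, 69, 68, 68, 66, 69, 57, 37, 29, 34, 32]
```

```bash
python3 - <<'E'
from h import *
s=load("wrist"); w=np.array([-.136,.990]); P=monitor.read_state()["position"]; p=P[:2]
for r,z in((233,-13.3),(275,36.7),(308,36.7),(275,30),(308,30)): q=world(s,253,r,z+P[2]); print(r,z,"rel TCP along w",round(float((q[:2]-p)@w),1))
E
```

```text
233 -13.3 rel TCP along w 9.6
275 36.7 rel TCP along w 15.3
308 36.7 rel TCP along w -1.0
275 30 rel TCP along w 10.8
308 30 rel TCP along w -6.5
```

>>> carry_out --pt "0.001 0 -0.03" --pt "0 0 -0.03" --pt "0 0 -0.012" --pt "0 0 -0.003" --pt "0 0 0" --twist '[0,0,0,0,0]'

```text
t: 68.85
position: [600.8, 165.3, 29.0]
tool_rot: [0.658, 0.753, 0.0, 0.0]
ft_force: [-1.4, -0.8, 0.7]
grip_width: 38.8
```

>>> carry_out --pt "0 0 -0.001" --pt "0 0 -0.001" --pt "0 0 0" --twist '[0,0,0]'

```text
t: 69.15
position: [600.9, 166.1, 27.1]
tool_rot: [0.657, 0.753, 0.0, 0.0]
ft_force: [-0.6, 0.6, -1.6]
grip_width: 39.3
```

>>> carry_out --pt "0 0 -0.001" --pt "0 0 -0.001" --pt "0 0 0" --twist '[0,0,0]'

```text
t: 69.45
position: [600.8, 166.1, 25.4]
tool_rot: [0.657, 0.753, 0.0, 0.0]
ft_force: [-2.3, -0.1, 6.7]
grip_width: 39.0
```

>>> carry_out --pt "0 0 0" --pt "0 0 0" --pt "0 0 0" --pt "0 0 0.02" --pt "0 0 0.03" --pt "0 0 0.01" --pt "0.004 -0.03 0" --pt "0 -0.004 0" --twist '[0,0,0,0,0,0,0,0]' --gripper 0.3

```text
t: 70.25
position: [604.9, 130.2, 84.2]
tool_rot: [0.658, 0.753, -0.0, 0.0]
ft_force: [0.5, 1.1, -0.8]
grip_width: 59.7
```

>>> carry_out --pt "0 0 0" --pt "0 0 0" --pt "0 0 0" --pt "0 0 0" --pt "0 0 0" --pt "0 0 -0.02" --pt "0 0 -0.012" --pt "0 0 0" --twist '[0,0,0,0,0,0,0,0]' --gripper 1

```text
t: 71.05
position: [603.2, 131.8, 50.0]
tool_rot: [0.657, 0.754, -0.001, -0.001]
ft_force: [0.2, -0.1, -0.2]
grip_width: 0.3
```

>>> carry_out --pt "-0.0007 0.005 0" --pt "-0.0007 0.005 0" --pt "-0.0007 0.005 0" --pt "-0.0007 0.005 0" --pt "-0.0007 0.005 0" --pt "-0.0007 0.005 0" --pt "-0.0007 0.005 0" --pt "-0.0007 0.005 0" --pt "0 0 0" --twist '[0,0,0,0,0,0,0,0,0]'

```text
t: 71.95
position: [598.8, 172.6, 52.2]
tool_rot: [0.657, 0.754, 0.0, -0.0]
ft_force: [-0.3, 0.5, 0.4]
grip_width: 0.3
```

>>> carry_out --pt "0 -0.005 0.04" --pt "0 -0.02 0.04" --pt "-0.02 -0.03 0.04" --pt "-0.03 -0.04 0.03" --pt "-0.04 -0.03 0" --pt "-0.04 -0.03 0" --pt "-0.04 -0.03 0" --pt "-0.04 -0.03 0" --pt "-0.04 -0.03 0" --pt "0 0 0" --twist '[0,0,0,0,0,0,0,0,0,0]'

```text
t: 72.95
position: [351.4, -67.4, 196.1]
tool_rot: [0.659, 0.752, 0.0, 0.001]
ft_force: [2.2, 0.6, 0.7]
grip_width: -0.1
```

```bash
python3 - <<'E'
from h import *
st(); t=snap("top"); im=np.array(t["image"])[140:240,130:260,::-1]
sc=snap("scene"); b=np.array(sc["image"])[160:240,250:380,::-1]
cv2.imwrite('pics/fin.png',np.vstack([cv2.resize(im,(520,400),interpolation=2)[:280],cv2.resize(b,(520,320),interpolation=2)]))
hsv=cv2.cvtColor(np.array(t["image"]),cv2.COLOR_RGB2HSV); m=((hsv[...,2]<110)&(hsv[...,1]<110)).astype(np.uint8); m[:155]=0;m[215:]=0;m[:,:138]=0;m[:,240:]=0
n,l,a,c=cv2.connectedComponentsWithStats(m)
for i in range(1,n):
    if a[i,4]>3: print(a[i],c[i].round(1),world(t,*c[i],28).round(1))
E
```

```text
t 73.0 pos [351.4 -67.4 196.1] jawyaw 7.6 F [2.2 0.6 0.7] w -0.1 j6 1.25
```

View pics/fin.png

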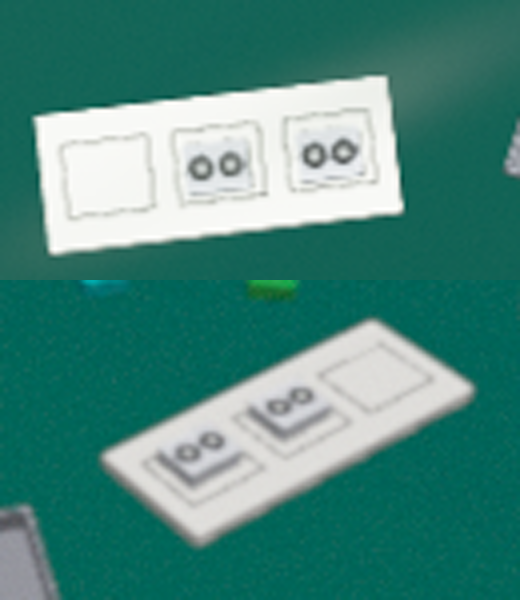

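Both carriers lie polished face up in their rectangles: mounts (201,167),(231,164) and (315,155),(344,151). I'll check the offsets, and that anvil, lever and plug are unchanged.

```bash
python3 - <<'E'
from h import *
t=load("top"); W=lambda u,v,z:world(t,130+u/4,140+v/4,z)[:2]
for n,a,b,bay,c4 in(("M",(201,167),(231,164),(595.6,199.9),[(171,130),(261,121),(267,195),(180,204)]),("R",(315,155),(344,151),(607.6,112.7),[(283,117),(371,107),(378,183),(291,192)])):
    A,B=W(*a,28),W(*b,28); d=A-B; bc=np.mean([W(*c,12) for c in c4],axis=0); c=(A+B)/2
    print(n,"mounts centre",c.round(1),"sep",np.linalg.norm(d).round(1),"yaw",np.degrees(np.arctan2(d[1],d[0])).round(1),"bay",bc.round(1),"off",(c-bc).round(1),(c-bay).round(1))
sc=snap("scene"); im=np.array(sc["image"]).astype(int); m=((im.max(2)<60)).astype(np.uint8); 
n,l,a,c=cv2.connectedComponentsWithStats(m)
for i in range(1,n):
    if a[i,4]>25 and 80<c[i][0]<300 and c[i][1]>180: print(a[i,4],c[i].round(1))
print("plug exp",pix(sc,[630,-87,50]),"ball exp (133.7,249.8)")
g=cv2.cvtColor(np.array(t["image"]),cv2.COLOR_RGB2GRAY)
u,v=pix(t,[569.7,-306.1,93]); print(u,v); print(g[int(v)-12:int(v)+13:2,int(u)-12:int(u)+13:2])
E
```

```text
M mounts centre [593.4 200. ] sep 23.4 yaw 96.7 bay [597.3 199.7] off [-3.9  0.3] [-2.2  0.1]
R mounts centre [604.7 111.8] sep 22.9 yaw 98.9 bay [608.9 112.2] off [-4.2 -0.4] [-2.9 -0.9]
112 [241.7 227.5]
71 [133.6 249.7]
28 [296.5 330.8]
276 [234.6 361. ]
plug exp (np.float64(241.93658304879185), np.float64(223.26909285401388)) ball exp (133.7,249.8)
350.9412687517177 190.2292169913703
[[ 72  72  73  72  72 116 215 231 239 202  75 106 157]
 [ 83 162 230 238 247 247 246 233 111 224  79 101 163]
 [247 247 248 248 248 247 247 247 244 244  72  98 158]
 [248 248 248 247 247 248 248 238 213 247 100  89 133]
 [248 248 247 216 199 189 179 220 224 248 204  86 127]
 [245 132 113 145 200 197 133 136 207 248 226  78 101]
 [248 204 175 123 166 153  96  93 147 236 236  73  94]
 [248 229 192 122 153 159  93  93 158 238 248  82  90]
 [248 245 190 122 122 211 179 175 213 221 249 174  86]
 [248 249 117 135 138 185 182 133 235 242 236 212  81]
 [248 249 171 145 237 239 245 247 246 247 227 227  74]
 [244 240 247 246 248 248 248 247 247 247 162 235  65]
 [248 242 247 247 248 247 247 248 248 247 211 176  75]]
```

```bash
python3 -c "
from workcell import job; print(job.close_job())"
```

```text
the job is handed in; nothing more can be done
None
```

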